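Load the grooved hex bars groove-up, wind the reader carriage in and start it

TASK

Roll every hexagonal bar on the worktop over, flat by flat, until its grooved face is on top, and lay each in a pocket of its own on the reader's carriage, groove up. When all are loaded, turn the carriage's feed knob clockwise until the carriage is fully in under the bridge, then press the three keys on the bridge fully down one at a time: first the round one, then the square one, then the long one. Press no key while the carriage is out, and leave the pot, the beaker and the tape roll alone.

Things in the scene. Friction and masses are not known exactly. Their poses are not given: they have to be found in the camera images.
- bar_a: plain aluminium hexagonal bar lying on one flat, 90 mm long, 36 mm across flats (41.6 mm across corners, flats 20.8 mm wide), 0.2 kg. Origin in its middle, on its axis (18 mm above what it lies on); x along the bar. One flat has a lengthwise groove 8 mm wide, 2.5 mm deep, with a dark floor. Rolled one flat over a bottom edge it moves on 20.8 mm. May be absent (None)
- bar_a_groove (a point): middle of the grooved flat of bar_a; z points straight out of that flat (straight up when the groove is on top), x along the bar. Absent with the bar
- bar_b: another bar just like bar_a, its groove facing another way at the start; origin and axes as bar_a. Close behind the bars, from x = 0.51 on, stands a fixed warm plate, 60 mm tall: carry bars above it. May be absent (None)
- bar_b_groove (a point): middle of the grooved flat of bar_b; z points straight out of that flat (straight up when the groove is on top), x along the bar. Absent with the bar
- bar_c: another bar just like bar_a, its groove facing another way at the start; origin and axes as bar_a. Close behind the bars, from x = 0.51 on, stands a fixed warm plate, 60 mm tall: carry bars above it. May be absent (None)
- bar_c_groove (a point): middle of the grooved flat of bar_c; z points straight out of that flat (straight up when the groove is on top), x along the bar. Absent with the bar
- reader: grey bed plate, 12 mm thick, fixed on the worktop. Origin on the worktop, x away from the robot along the carriage's travel, y to the left; the bed spans x -120 to +150 mm, y -145 to +145 mm. Across its far end a white bridge: a beam at x 85 to 135 mm over the full width, underside 89 mm and top 115 mm above the worktop; the loaded bars pass under it
- carriage (a joint): aluminium carriage on the bed, 172 mm (x) by 250 mm (y), top 31 mm above the worktop; m: 0 = out, where it starts and is loaded, 0.055 = fully in under the bridge against its stop. Moves along the reader's +x only, by 20 mm per radian of the feed knob; it stays where it is left (friction about 1.5 N)
- pocket_left (a point): centre of the floor of the left (+y) pocket of the carriage, 26 mm above the worktop. The three pockets are alike: 100 mm along the reader's x, 35 mm wide, 5 mm deep, side by side at 85 mm spacing, for one bar each lying along x. Axes are the reader's
- pocket_mid (a point): the same for the middle pocket; with the carriage out it lies over the reader's origin
- pocket_right (a point): the same for the right (-y) pocket
- feed_knob (a joint): black knob with an upright axis on the near end of the carriage, 85 mm before the middle pocket; it rides along with the carriage. rad: 0 with the carriage out, growing clockwise seen from above, 2.75 when fully in. Grip: a bar 46 mm long, 14 mm thick and 24 mm tall, its top 64 mm above the worktop; it lies along the reader's y at 0
- feed_knob_grip (a point): centre of the knob's grip bar, on the axis, 53 mm above the worktop; its y runs along the grip bar, z up
- key_round (a joint): round key on top of the bridge, spring-loaded, pressed straight down; 0 = up, 0.006 m = fully down, which takes about 5 N; counts as pressed beyond 4 mm. 28 mm across, the rightmost (-y)
- key_round_top (a point): centre of the top of the round key, 127 mm above the worktop when up
- key_square (a joint): square key on top of the bridge, spring-loaded, pressed straight down; 0 = up, 0.006 m = fully down, which takes about 5 N; counts as pressed beyond 4 mm. 26 mm wide, the leftmost (+y)
- key_square_top (a point): centre of the top of the square key, 127 mm above the worktop when up
- key_long (a joint): long key on top of the bridge, spring-loaded, pressed straight down; 0 = up, 0.006 m = fully down, which takes about 5 N; counts as pressed beyond 4 mm. 20 x 52 mm (along y), the middle one; the keys are 75 mm apart
- key_long_top (a point): centre of the top of the long key, 127 mm above the worktop when up
- white_pot: white specimen pot with a lid, 55 mm across, 70 mm tall, origin under its centre; a bystander
- beaker: white plastic beaker, 57 mm across, 69 mm tall, origin under its centre; a bystander
- tape_roll: roll of tan tape lying flat, 96 mm across, 25 mm tall, origin under its centre; a bystander
Not all that is in view belongs to the job. What is shaped like the bar_c but purple is not meant.

How it is judged (in metres and radians):
On the way, in this order (a step that is already met when the one before it is completed fails the run):
1. every bar present lies in a pocket of its own, groove up ((horizontal distance between bar_a and pocket_left below 0.01 m or horizontal distance between bar_a and pocket_mid below 0.01 m or horizontal distance between bar_a and pocket_right below 0.01 m) and z of bar_a in the frame of pocket_mid between 0.015 and 0.021 m and angle between each of bar_a_groove, bar_b_groove, bar_c_groove's own z axis and vertical below 0.12 rad and linear speed of each of bar_a, bar_b, bar_c below 0.02 m/s and (horizontal distance between bar_b and pocket_left below 0.01 m or horizontal distance between bar_b and pocket_mid below 0.01 m or horizontal distance between bar_b and pocket_right below 0.01 m) and z of bar_b in the frame of pocket_mid between 0.015 and 0.021 m and (horizontal distance between bar_c and pocket_left below 0.01 m or horizontal distance between bar_c and pocket_mid below 0.01 m or horizontal distance between bar_c and pocket_right below 0.01 m) and z of bar_c in the frame of pocket_mid between 0.015 and 0.021 m), for 0.2 s.
2. the carriage is fully in, with the bars still in place (all of step 1 and value of joint carriage above 0.052 m), for 0.2 s.
3. the round key is pressed, alone, with the carriage fully in (value of joint key_round above 0.004 m and value of joint carriage above 0.052 m and value of joint each of key_square, key_long below 0.002 m), for 0.05 s.
4. the square key is pressed, alone, with the carriage fully in (value of joint key_square above 0.004 m and value of joint carriage above 0.052 m and value of joint each of key_round, key_long below 0.002 m), for 0.05 s.
5. the long key is pressed, alone, with the carriage fully in (value of joint key_long above 0.004 m and value of joint carriage above 0.052 m and value of joint each of key_round, key_square below 0.002 m), for 0.05 s.
At the end, for the whole second after the job is handed in: every bar present lies at rest flat on the floor of a pocket of its own (centre within 10 mm of the pocket's, height within 3 mm), its grooved face within 0.12 rad of straight up; the carriage is fully in (beyond 0.052 m of 0.055); all keys are up again (all of step 2 and value of joint each of key_round, key_square, key_long below 0.002 m); the robot touches nothing.
It fails at once if a key is pressed while the carriage is not fully in (value of joint any of key_round, key_square, key_long above 0.003 m and not (value of joint carriage above 0.05 m)).
It fails at once if two keys are pressed at the same time (value of joint each of key_round, key_square above 0.003 m or value of joint each of key_round, key_long above 0.003 m or value of joint each of key_square, key_long above 0.003 m).
It fails at once if the pot, the beaker or the tape roll is moved more than 3 cm (distance of any of white_pot, beaker, tape_roll from where it was at the start of the episode above 0.03 m).
Of bar_a, bar_b, bar_c only 2 to 3 are there at a start; the rules pass over those that are not, and their reading is None.
At some moment in a run one of bar_a, bar_b, bar_c may be knocked a few centimetres aside while the robot is not near it.
Once in a run the grip may slacken for a moment while it holds something.
It also fails if it takes over 210 s, if anything falls off the work surface, if the arm or the gripper's body presses on something with over 40 N, if the wrist force passes 120 N, or if a joint passes its speed limit or range.

ROBOT

A 7-joint arm with a two-finger parallel gripper is mounted at the origin on a cart in front of the work surface, level with it; the furniture and walls round the work are solid. World frame = base frame: x ahead of the robot, y to its left, z up, the work surface at z = 0. Lengths are in mm, angles in rad, forces in N, time in s.
With the tool pointing down it reaches from about 400 to 875 mm from the base axis. Payload 4.4 kg.
Tool frame: the origin (TCP) lies at the very end of the fingers, on their centre line; the grasp point (between the pads) lies 19 mm behind it; z points along the fingers, y is the direction in which the jaws open and shut (so a half turn about z gives the same grasp; the last joint's range is limited). The gripper opens to 85 mm and grips with 20 to 120 N. Pads are 22 mm wide; open, the fingers measure 114 mm over their backs; the gripper's body (76 mm by 85 mm) begins 54 mm behind the grasp point. The pads swing forward as they close: fully open they stand 13 mm farther back than shut.
Start: joints at [1.216, 0.628, 0.038, 1.517, -0.027, 0.996, -0.02], TCP at [185.15, -623.087, 194.313] pointing down, gripper open.
Joint ranges: [-3.06, 3.06], [-0.37, 2.12], [-1.25, 1.32], [0.18, 2.47], [-1.1, 4.24], [0.23, 1.98], [-2.94, 2.94]. Speed limits (rad/s): [2.57, 2.57, 3.14, 3.14, 3.14, 3.14, 3.14].

INTERFACE

Orientations are given as [roll, pitch, yaw] about the fixed x, y, z axes, in that order (R = Rz(yaw) Ry(pitch) Rx(roll)).
In Python, from cell import ctrl gives the robot as it stands.
- The arm moves only by the shell command python3 -m crank 'ROWS' [OPENING]. ROWS is JSON, a list that holds one entry, the list of rows, each a list of 6 numbers: the shift along the tool's x, y, z in units of 30 mm (1.0 is 30 mm), then the turn, a rotation vector about the tool's x, y, z in units of 6 degrees (1.0 is 6 degrees). In form: [[[tx, ty, tz, rx, ry, rz], ...]]. A call has 1 to 12 rows; each row shifts and turns the pose as measured when the row begins, along the tool's axes as they then stand; what a row does not reach is not made up. A row lasts 1/12 s, in which the tool goes at most 41.7 mm and 7.16 degrees, less where a joint would pass 70% of its speed; a pose out of reach is approached as far as the arm can. A call is refused whole if a number of a shift passes 1 or a number of a turn 1, either way. A call with a gripper value outside its range is refused whole. OPENING is the gripper command: -1 is fully open, 1 is shut, values between are in proportion, set as the call begins (- or left out, the last holds). The fingers move at their own pace and stop on an object; the grip force is fixed at half the most. Time passes only in rows, so rows that do not move let the fingers close. It gives the time, the measured TCP pose, the force and the opening at its end, in the units of the state.
- ctrl.read_state(): the state, without advancing time (a new reading comes with each control period).
- ctrl.get_image(name): name is "scene" or "side" or "wrist"; returns a dict with "color" (420x560x3 uint8, red, green, blue), "depth" (420x560 float32, mm along the optical axis (not along the pixel's ray), 0 where there is no reading), "camera_matrix" (3x3 intrinsics, pixels), "R" (3x3) and "t" (3): a world point X has camera coordinates R X + t. Camera axes: x right, y down, z forward; pixel columns grow to the right and rows downward; lengths in mm; the calibration is good to about 2 mm. A picture is of the moment at which its call begins.
- ctrl.finish_job(): hands the job in, once; it reports no verdict.
Trained networks look in a picture, given as the dict that the camera call returned (one of the last four; its "shot" number tells which), for a name from the list of things; names that differ only in an ending like _2 or _b are one class to them, and where a whole thing is asked for, a point or a joint stands for the part that bears it (a point fixed in the world has none). Each returns a list of dicts, best first, with "conf" (0 to 1); they miss things now and then, are a little off and sometimes report something else, mostly with a low value. They report only what shows in the picture. A call takes as long as a camera call. They do not tell look-alikes from the thing itself.
- ctrl.search_frame(query, picture): "extent" ([centre column, centre row, width, height] in pixels, round what is visible of it).
The state is a dict: "clock": time; "qpos": joint angles; "qd": joint speeds; "tau": joint torques, N m; "eef_pos": TCP position; "tool_rot": TCP orientation; "force": force on the tool from outside, world axes, zero at the start; "torque": the same for the moment, N m; "width": finger opening in mm.
Only numpy, scipy, OpenCV 4.12 (cv2) and the standard library are available. Lean on these libraries where they do the work, as an engineer would, in place of code of your own. Each camera call takes 0.05 s, during which the arm holds its last target. There are 200 camera calls.

## Working session

There is one attempt and no reset: what is moved stays moved. The work goes in short steps, Python scripts to look and compute and a shell command to move; the robot and the scene stay as the last step left them, time stands still between calls to the robot, and variables do not carry over. Pictures are saved under pics/ and viewed, about 12 in all and at most 16, crops included, and the job is handed in when it is done.

```bash
mkdir -p pics; ls; cat > h.py <<'E'
import numpy as np,cv2,json
from cell import ctrl
from scipy.spatial.transform import Rotation as Ro
def pic(n,f=None,crop=None,s=1):
    p=ctrl.get_image(n)
    if f:
        c=p["color"][:,:,::-1]
        if crop: c=c[crop[1]:crop[3],crop[0]:crop[2]]
        cv2.imwrite("pics/"+f,cv2.resize(c,None,fx=s,fy=s))
    return p
def cloud(p):
    K=np.array(p["camera_matrix"]);d=p["depth"];v,u=np.indices(d.shape)
    X=np.stack([(u-K[0,2])/K[0,0]*d,(v-K[1,2])/K[1,1]*d,d],-1)
    W=(X-np.array(p["t"]))@np.array(p["R"]); W[d==0]=np.nan
    return W
def onplane(p,u,v,z):
    K=np.array(p["camera_matrix"]);R=np.array(p["R"]);c=-R.T@np.array(p["t"])
    r=R.T@np.linalg.inv(K)@np.array([u,v,1.]);return c+r*(z-c[2])/r[2]
def proj(p,X):
    K=np.array(p["camera_matrix"]);x=K@(np.array(p["R"])@np.array(X,float)+np.array(p["t"]));return x[:2]/x[2]
E
python3 - <<'E'
from h import *
s=ctrl.read_state();print({k:np.round(v,3).tolist() for k,v in s.items()})
for n in("scene","side"):
    p=pic(n,n+"0.png");W=cloud(p);np.savez("/tmp/"+n,W=W,c=p["color"],K=p["camera_matrix"],R=p["R"],t=p["t"])
    print(n,"campos",np.round(-np.array(p["R"]).T@p["t"]))
    for q in["bar_a","reader","feed_knob","key_round","key_square","key_long","white_pot","beaker","tape_roll"]:
        for r in ctrl.search_frame(q,p)[:4]:
            u,v=r["extent"][:2];print(q,round(r["conf"],2),np.round(r["extent"]),np.round(W[min(419,int(v)),min(559,int(u))]))
E
```

```text
pics
{'clock': 0.0, 'qpos': [1.216, 0.629, 0.038, 1.518, -0.027, 0.996, -0.02], 'qd': [0.0, 0.0, 0.001, -0.001, 0.001, 0.001, 0.001], 'tau': [-0.0, -56.34, 1.226, -19.345, 0.011, 0.01, -0.0], 'eef_pos': [184.931, -622.388, 193.395], 'tool_rot': [-3.14, 0.0, 0.289], 'force': [0.042, -0.494, 0.462], 'torque': [-0.006, -0.022, 0.015], 'width': 85.361}
scene campos [-503.  573.  893.]
bar_a 0.58 [171. 297.  32.  10.] [436. 415.  31.]
bar_a 0.57 [251. 272.  23.  22.] [418. 139.  33.]
bar_a 0.57 [207. 284.  19.  26.] [432. 298.  36.]
reader 0.98 [329. 226.  72.  69.] [ 535. -275.   28.]
feed_knob 0.54 [350. 238.   6.  10.] [ 412. -290.   43.]
key_square 0.47 [326. 196.   7.   9.] [ 615. -307.  128.]
key_square 0.23 [207. 286.  16.  24.] [430. 296.  32.]
key_long 0.58 [326. 225.  68.  68.] [ 548. -274.   31.]
key_long 0.44 [326. 198.  10.  10.] [ 606. -307.  118.]
white_pot 0.66 [292. 207.  11.  19.] [ 721. -213.   41.]
beaker 0.48 [372. 208.  12.  16.] [ 547. -517.   42.]
tape_roll 0.82 [152. 269.  32.  19.] [650. 431.  -3.]
tape_roll 0.52 [348. 236.   6.   7.] [ 415. -276.   55.]
side campos [ 271. 1215.  816.]
bar_a 0.76 [320. 278.  35.  19.] [443. 151.  26.]
bar_a 0.75 [305. 313.  39.  28.] [451. 303.  31.]
bar_a 0.57 [289. 352.  43.  26.] [456. 430.  30.]
reader 0.7 [322. 191.  92.  70.] [ 531. -350.   25.]
feed_knob 0.49 [352. 195.  12.  17.] [ 416. -282.   61.]
key_long 0.61 [295. 168.   5.   4.] [ 617. -300.  125.]
white_pot 0.71 [320. 277.  36.  19.] [440. 155.  32.]
white_pot 0.6 [254. 197.  15.  18.] [ 729. -204.   53.]
beaker 0.83 [319. 165.   9.  22.] [ 569. -510.   51.]
tape_roll 0.93 [215. 350.  50.  42.] [624. 436.  -2.]
```

```bash
python3 - <<'E'
import cv2,numpy as np
a=cv2.imread("pics/scene0.png")[170:330,120:410];b=cv2.imread("pics/side0.png")[140:400,180:400]
a=cv2.resize(a,None,fx=1.4,fy=1.4,interpolation=2);b=cv2.resize(b,None,fx=1.7,fy=1.7,interpolation=2)
c=np.zeros((max(a.shape[0],b.shape[0]),a.shape[1]+b.shape[1],3),np.uint8);c[:a.shape[0],:a.shape[1]]=a;c[:b.shape[0],a.shape[1]:]=b
cv2.imwrite("pics/both.png",c);print(c.shape)
E
```

```text
(442, 780, 3)
```

View pics/both.png

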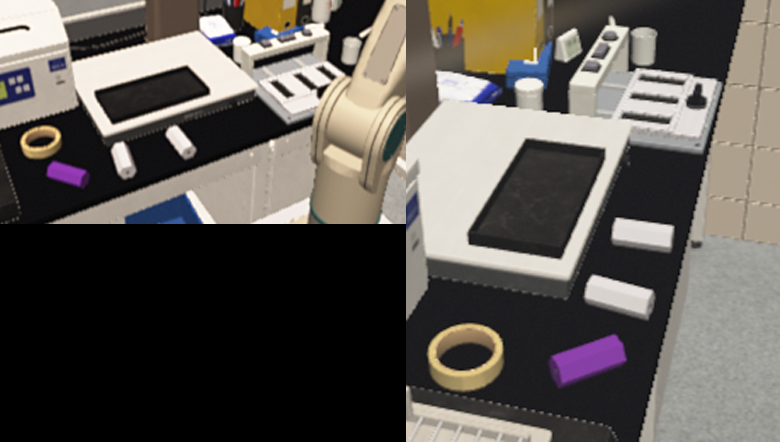

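Two white bars, near (443,151) and (451,303), plus a purple decoy. I'll raise the arm and go over the reader first.

```bash
cat >> h.py <<'E'
def to(x,y,z,rpy=None):
    s=ctrl.read_state();R=Ro.from_euler("xyz",s["tool_rot"])
    d=R.inv().apply(np.array([x,y,z])-s["eef_pos"])/30
    print("t",round(float(s["clock"]),1),"at",np.round(s["eef_pos"],1),"rpy",np.round(np.degrees(s["tool_rot"]),1),"w",round(float(s["width"]),1),"F",np.round(s["force"],1),"shift",np.round(d,2),end=" ")
    if rpy is not None: print("turn",np.round(np.degrees((R.inv()*Ro.from_euler("xyz",rpy,degrees=True)).as_rotvec())/6,2))
    else: print()
E
python3 -m crank '[[[0,0,-1,0,0,0.92],[0,0,-1,0,0,0.92],[0,0,-1,0,0,0.92],[0.9,-0.9,-0.5,0,0,0],[0.9,-0.9,-0.5,0,0,0],[0.9,-0.9,-0.5,0,0,0],[0.9,-0.9,-0.5,0,0,0],[0.9,-0.9,-0.5,0,0,0],[0.9,-0.9,0,0,0,0],[0.9,-0.9,0,0,0,0],[0.9,-0.9,0,0,0,0],[0.9,-0.9,0,0,0,0]]]' -1
python3 - <<'E'
from h import *
to(480,-275,350,[180,0,0])
E
```

```text
clock: 2.0
eef_pos: [432.4, -384.5, 366.4]
tool_rot: [3.137, 0.001, -0.038]
force: [0.4, -0.3, 0.1]
width: 85.5
t 2.0 at [ 432.4 -384.5  366.4] rpy [ 1.798e+02  1.000e-01 -2.200e+00] w 85.5 F [ 0.4 -0.3  0.1] shift [ 1.45 -3.71  0.53] turn [ 0.04  0.01 -0.36]
```

```bash
python3 -m crank '[[[0.4,-0.95,0.1,0,0,-0.36],[0.4,-0.95,0.1,0,0,0],[0.4,-0.95,0.1,0,0,0],[0.3,-0.95,0.1,0,0,0],[0,0,0,0,0,0]]]'
python3 - <<'E'
from h import *
to(440,225,300,[180,0,0])
p=pic("wrist","w1.png");W=cloud(p);np.savez("/tmp/w1",W=W,c=p["color"],K=p["camera_matrix"],R=p["R"],t=p["t"])
print("cam",np.round(-np.array(p["R"]).T@p["t"]))
E
```

```text
clock: 2.42
eef_pos: [488.3, -255.2, 353.7]
tool_rot: [-3.141, -0.005, 0.018]
force: [0.3, 0.8, 0.5]
width: 85.3
t 2.4 at [ 488.3 -255.2  353.7] rpy [-180.    -0.3    1. ] w 85.3 F [0.3 0.8 0.5] shift [ -1.33 -16.03   1.79] turn [-0.   -0.04  0.17]
cam [ 567. -252.  534.]
```

View pics/w1.png

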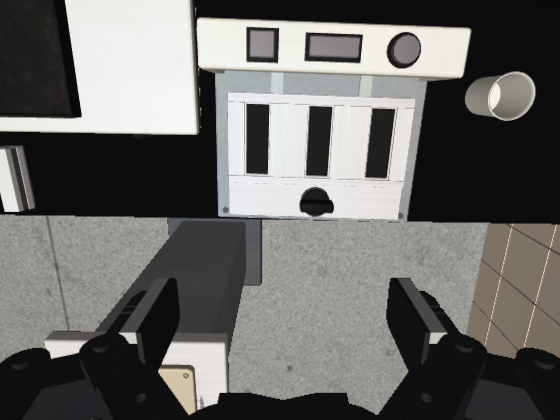

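View: reader at the top, keys square (263,44), long (333,47), round (405,49); three dark pockets at cols 257, 319, 381; knob (316,202); a bar at the left edge (12,180).

```bash
cat > /tmp/a.py <<'E'
from h import *
d=np.load("/tmp/w1.npz");p={"camera_matrix":d["K"],"R":d["R"],"t":d["t"]};g=cv2.cvtColor(d["c"],cv2.COLOR_RGB2GRAY)
for n,(u,v) in dict(sq=(263,44),lo=(333,47),ro=(405,49)).items(): print(n,np.round(onplane(p,u,v,127),1),np.round(d["W"][v,u],1))
m=(g<70).astype(np.uint8);m[:95]=0;m[185:]=0;m[:,:232]=0;m[:,408:]=0
k,_,st,ce=cv2.connectedComponentsWithStats(m)
for i in range(1,k):
    if st[i,4]>500:
        c=cv2.findContours((_==i).astype(np.uint8),0,1)[0][0];r=cv2.minAreaRect(c);b=cv2.boxPoints(r)
        q=np.array([onplane(p,*x,31) for x in b]);print(ce[i],np.round(q[:,:2],1).tolist(),q.mean(0).round(1),"z",np.round(np.nanmedian(d["W"][_==i][:,2]),1))
k0=onplane(p,316,190,58);print(k0, d["W"][193,316],d["W"][205,316],d["W"][130,290],d["W"][195,260])
E
python3 /tmp/a.py
python3 -m crank '[[[-0.1,-1,0.1,0,0,0.17],[-0.1,-1,0.1,0,0,0],[-0.1,-1,0.1,0,0,0],[-0.1,-1,0.1,0,0,0],[-0.1,-1,0.1,0,0,0],[-0.1,-1,0.1,0,0,0],[-0.1,-1,0.1,0,0,0],[-0.1,-1,0.1,0,0,0],[-0.1,-1,0.1,0,0,0],[-0.1,-1,0.1,0,0,0],[-0.1,-1,0.1,0,0,0],[-0.1,-1,0.1,0,0,0]]]'
python3 - <<'E'
from h import *
to(440,225,250,[180,0,0])
E
```

```text
sq [ 616.5 -230.8  127. ] [ 616.4 -230.8  127.8]
lo [ 615.  -303.1  127. ] [ 614.8 -302.9  128.5]
ro [ 614.4 -377.7  127. ] [ 614.3 -377.4  127.7]
[257.1255144  137.99794239] [[554.4, -204.5], [554.9, -232.5], [461.2, -233.1], [460.7, -203.4]] [ 507.8 -218.4   31. ] z 27.0
[318.49130132 140.19624217] [[460.9, -285.7], [553.9, -288.8], [552.5, -317.4], [459.3, -316.0]] [ 506.7 -302.    31. ] z 27.1
[379.57172557 142.35620236] [[459.6, -370.3], [554.1, -373.0], [551.4, -401.6], [456.5, -400.6]] [ 505.4 -386.4   31. ] z 27.0
[ 444.61293957 -299.3820444    58.        ] [ 435.819648   -301.28730859   40.81836212] [ 425.23124787 -299.72619881   64.26283634] [ 521.53081281 -262.69056632   32.7178942 ] [ 427.24895173 -221.3676751    25.48106102]
clock: 3.47
eef_pos: [456.3, 92.2, 314.9]
tool_rot: [3.124, -0.013, -0.039]
force: [-0.2, -1.0, -0.2]
width: 85.2
t 3.5 at [456.3  92.2 314.9] rpy [179.   -0.7  -2.3] w 85.2 F [-0.2 -1.  -0.2] shift [-0.74 -4.44  2.08] turn [ 0.17 -0.12 -0.38]
```

```bash

python3 -m crank '[[[-0.3,-0.9,0.1,0.17,-0.1,-0.38],[-0.3,-0.9,0.1,0,0,0],[-0.2,-0.9,0.1,0,0,0],[-0.2,-0.9,0,0,0,0],[0,-0.7,0,0,0,0],[0,0,0,0,0,0]]]'
python3 - <<'E'
from h import *
to(440,225,250,[180,0,0])
p=pic("wrist","w2.png");W=cloud(p);np.savez("/tmp/w2",W=W,c=p["color"],K=p["camera_matrix"],R=p["R"],t=p["t"])
E
```

```text
clock: 3.97
eef_pos: [428.4, 227.4, 305.8]
tool_rot: [-3.139, -0.005, -0.0]
force: [0.9, 1.0, 1.0]
width: 85.4
t 4.0 at [428.4 227.4 305.8] rpy [-179.9   -0.3   -0. ] w 85.4 F [0.9 1.  1. ] shift [0.38 0.08 1.86] turn [-0.02 -0.05 -0.  ]
```

View pics/w2.png

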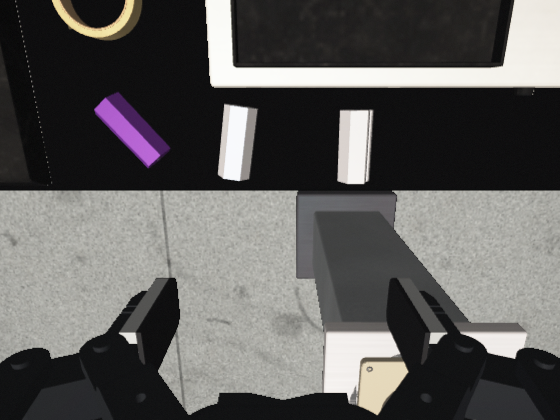

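```bash
python3 - <<'E'
from h import *
d=np.load("/tmp/w2.npz");c=d["c"][:,:,::-1]
a=cv2.resize(c[98:190,210:270],None,fx=6,fy=6,interpolation=2);b=cv2.resize(c[98:190,325:385],None,fx=6,fy=6,interpolation=2)
cv2.imwrite("pics/z2.png",np.hstack([a,b]))
W=d["W"];z=W[:,:,2];p={"camera_matrix":d["K"],"R":d["R"],"t":d["t"]}
for lo,hi in((205,275),(330,385)):
    m=np.zeros(z.shape,bool);m[95:190,lo:hi]=1
    t=m&(z>33)&(z<40);P=W[t][:,:2]
    r=cv2.minAreaRect(P.astype(np.float32));print("top",np.round(r[0]),np.round(r[1]),r[2],t.sum(),"z",np.median(W[t][:,2]))
    a=m&(z>6)&(z<45);print("all",W[a].min(0).round(),W[a].max(0).round(), np.unravel_index(0,(1,1)))
E
```

```text
top [449. 289.] [26. 90.] 82.2212142944336 1474 z 36.597650958442856
all [402. 263.  10.] [496. 315.  39.] (np.int64(0), np.int64(0))
top [444. 139.] [89. 27.] 0.8901646733283997 1461 z 36.49303493415799
all [399. 117.  13.] [489. 159.  40.] (np.int64(0), np.int64(0))
```

View pics/z2.png

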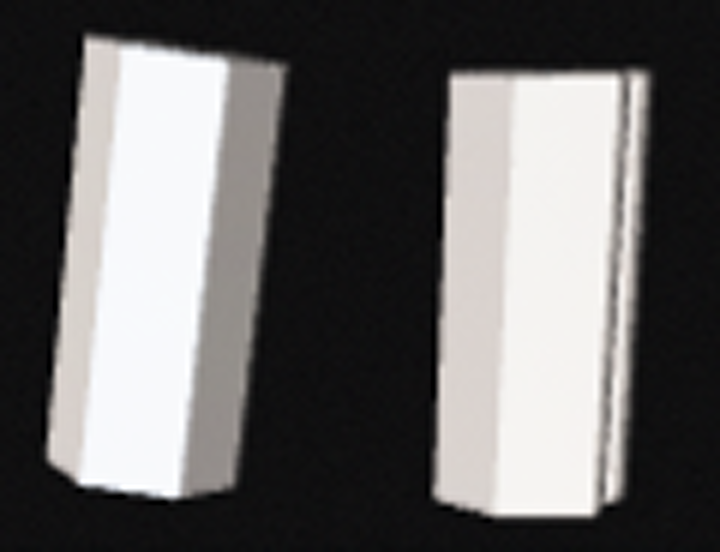

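Bar 1 (right, grooved line on its -y upper flat) needs one -60° roll about x. Bar 2's groove is on one of its three hidden lower flats. Start with bar 1: tilt the tool 30° so the pads meet opposite flats.

```bash

python3 -m crank '[[[0,0.7,0.7,1,0,0],[0,0.7,0.7,1,0,0],[0,0.7,0.7,1,0,0],[0.3,0.5,0.5,1,0,0],[0.3,0.5,0,1,0,0],[0,0,0,0,0,0]]]' -0.27
python3 - <<'E'
from h import *
to(444,99,87,[210,0,1])
E
```

```text
clock: 4.52
eef_pos: [448.7, 150.3, 224.1]
tool_rot: [-2.677, -0.01, -0.0]
force: [0.9, -1.2, -0.6]
width: 54.0
t 4.5 at [448.7 150.3 224.1] rpy [-153.4   -0.6   -0. ] w 54.0 F [ 0.9 -1.2 -0.6] shift [-0.2   3.57  3.32] turn [ 0.57 -0.17 -0.1 ]
```

```bash

python3 -m crank '[[[0,0.9,0.6,0.57,-0.17,-0.1],[-0.1,0.9,0.7,0,0,0],[-0.1,0.9,0.7,0,0,0],[0,0.6,0.7,0,0,0],[0,0,0,0,0,0]]]'
python3 - <<'E'
from h import *
to(444,141,14.5,[210,0,1])
p=pic("wrist","w3.png")
E
```

```text
clock: 4.93
eef_pos: [450.6, 85.8, 101.9]
tool_rot: [-2.627, -0.009, -0.008]
force: [-0.4, -0.8, 0.1]
width: 53.9
t 4.9 at [450.6  85.8 101.9] rpy [-150.5   -0.5   -0.5] w 53.9 F [-0.4 -0.8  0.1] shift [-0.26 -0.17  3.44] turn [ 0.09 -0.19 -0.17]
```

View pics/w3.png

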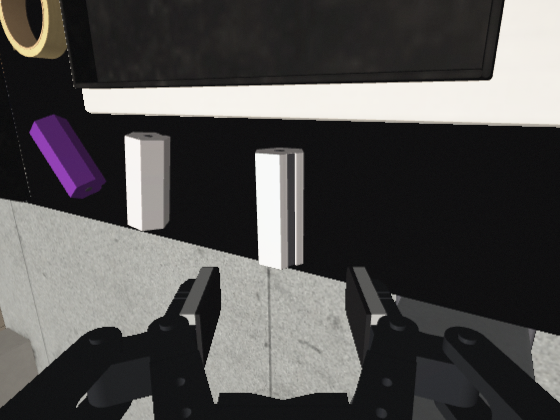

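Groove confirmed on the right upper flat of bar 1 (col 291); it lies centred between the fingers.

```bash

python3 -m crank '[[[-0.1,-0.1,0.8,0.09,-0.19,-0.17],[-0.1,-0.07,0.8,0,0,0],[-0.05,0,0.8,0,0,0],[0,0,0.5,0,0,0],[0,0,0.3,0,0,0],[0,0,0,0,0,0]]]'
python3 - <<'E'
from h import *
to(444,141,14.5,[210,0,1])
E
```

```text
clock: 5.48
eef_pos: [453.1, 138.2, 29.4]
tool_rot: [-2.624, -0.019, 0.014]
force: [-0.2, -0.1, -0.8]
width: 54.2
t 5.5 at [453.1 138.2  29.4] rpy [-150.3   -1.1    0.8] w 54.2 F [-0.2 -0.1 -0.8] shift [-0.31  0.16  0.48] turn [ 0.06 -0.17  0.06]
```

```bash

python3 -m crank '[[[-0.25,0.1,0.15,0.06,-0.17,0],[-0.1,0.06,0.2,0,-0.1,0],[0,0,0.15,0,0,0],[0,0,0,0,0,0]]]'
python3 - <<'E'
from h import *
to(444,141,14.5,[210,0,1])
E
python3 -m crank '[[[0,0,0,0,0,0],[0,0,0,0,0,0],[0,0,0,0,0,0],[0,0,0,0,0,0],[0,0,0,0,0,0],[0,0,0,0,0,0]]]' 1
python3 - <<'E'
from h import *
to(444,141,14.5,[210,0,1])
E
```

```text
clock: 5.82
eef_pos: [445.2, 140.3, 16.3]
tool_rot: [-2.62, 0.001, 0.029]
force: [-0.3, 1.0, 0.1]
width: 54.3
t 5.8 at [445.2 140.3  16.3] rpy [-1.501e+02  1.000e-01  1.700e+00] w 54.3 F [-0.3  1.   0.1] shift [-0.04  0.01  0.06] turn [0.02 0.07 0.09]
clock: 6.32
eef_pos: [446.1, 139.3, 17.1]
tool_rot: [-2.621, -0.001, 0.028]
force: [0.0, 0.1, 0.9]
width: 0.0
t 6.3 at [446.1 139.3  17.1] rpy [-150.2   -0.     1.6] w 0.0 F [0.  0.1 0.9] shift [-0.07 -0.01  0.1 ] turn [0.03 0.05 0.09]
```

The fingers shut on nothing; look.

```bash
python3 - <<'E'
from h import *
p=pic("wrist","w4.png");p=pic("side");
d=p["color"][:,:,::-1][240:400,260:380];cv2.imwrite("/tmp/s.png",d)
a=cv2.imread("pics/w4.png");b=cv2.resize(d,None,fx=1.9,fy=2.625);cv2.imwrite("pics/w4.png",np.hstack([a,b]))
E
```

```text
(no output)
```

View pics/w4.png

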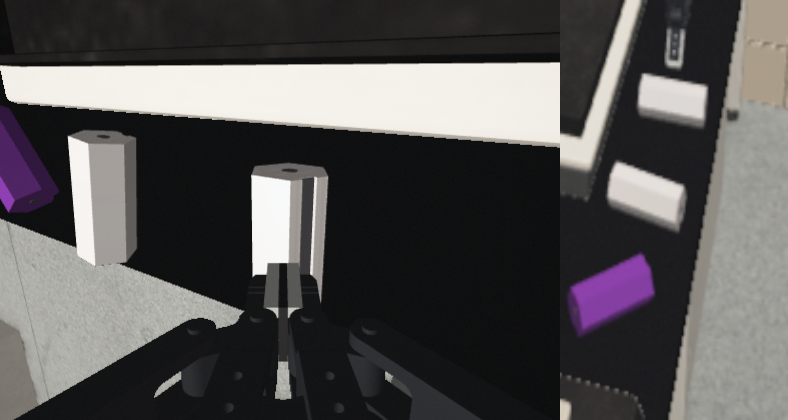

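```bash
cat >> h.py <<'E'
def bars(p,ylo=60,yhi=370,xlo=385,xhi=506,base=0,show=True):
    W=cloud(p);c=p["color"].astype(int);z=W[...,2]
    wh=(c.min(2)>70)&(c.max(2)-c.min(2)<60)&(z>base+4)&(z<base+48)&(W[...,0]>xlo)&(W[...,0]<xhi)&(W[...,1]>ylo)&(W[...,1]<yhi)
    k,l,st,ce=cv2.connectedComponentsWithStats(wh.astype(np.uint8));out=[]
    for i in range(1,k):
        if st[i,4]<150: continue
        P=W[l==i];zt=np.percentile(P[:,2],97);T=P[P[:,2]>zt-4]
        r=cv2.minAreaRect(T[:,:2].astype(np.float32));(a,b),ang=r[1],r[2]
        yaw=(ang if a>b else ang-90);yaw=(yaw+90)%180-90
        out.append((r[0],zt,yaw,l==i));print("bar top",np.round(r[0],1),"size",np.round(r[1]),"yaw",round(yaw,1),"ztop",round(zt,1),"n",st[i,4],"ymin/max",P[:,1].min().round(),P[:,1].max().round())
    return out
E
python3 - <<'E'
from h import *
p=pic("wrist");np.savez("/tmp/w4",c=p["color"],d=p["depth"])
print("wrist");bars(p);p=pic("side");print("side");bars(p);p=pic("scene");print("scene");bars(p)
a=cv2.imread("pics/w4.png")
b=cv2.resize(a[120:275,55:150],None,fx=4,fy=4,interpolation=2);c=cv2.resize(a[150:305,240:335],None,fx=4,fy=4,interpolation=2);cv2.imwrite("pics/z4.png",np.hstack([b,c])[:600])
E
```

```text
wrist
bar top [449.1 287.3] size [26. 91.] yaw -7.6 ztop 37.3 n 7930 ymin/max 261.0 306.0
bar top [462.9 136.7] size [53. 24.] yaw 0.4 ztop 37.5 n 6679 ymin/max 117.0 158.0
side
bar top [443.4 140.1] size [29. 89.] yaw -1.4 ztop 37.4 n 533 ymin/max 102.0 163.0
bar top [448.6 291. ] size [28. 92.] yaw -10.5 ztop 37.3 n 652 ymin/max 272.0 316.0
scene
bar top [441.  137.5] size [26. 90.] yaw -1.2 ztop 35.8 n 248 ymin/max 117.0 158.0
bar top [447. 288.] size [24. 91.] yaw -9.2 ztop 36.4 n 288 ymin/max 262.0 313.0
```

View pics/z4.png

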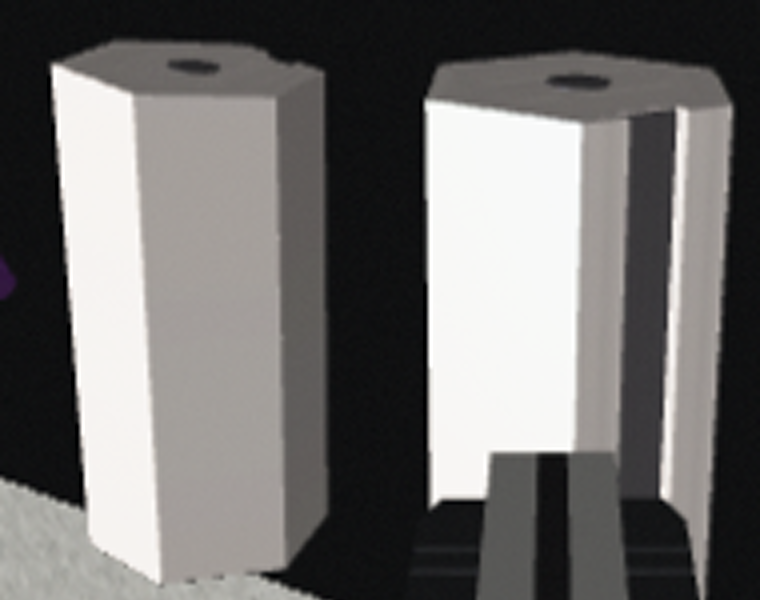

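Useful: bar 2's far end shows the notch on its bottom edge, so it needs 180° (three rolls). Bar 1 hasn't moved, so the fingers shut short of it. Check where the tips really are.

```bash
python3 - <<'E'
from h import *
p=pic("wrist");W=cloud(p);print(np.round(-np.array(p["R"]).T@p["t"]))
for v in(262,266,270,280,300,340):print(v,[np.round(W[v,u]).tolist() for u in(272,283,296,300)])
s=ctrl.read_state();print(s["eef_pos"],Ro.from_euler("xyz",s["tool_rot"]).as_matrix().round(2).tolist())
print("proj tcp",proj(p,s["eef_pos"]))
p=pic("side");W=cloud(p);print(proj(p,s["eef_pos"]))
for v in range(236,275,4):print(v,[np.round(W[v,u]).tolist() for u in(316,321,326)])
E
```

```text
[528.  54. 173.]
262 [[447.0, 136.0, 37.0], [448.0, 131.0, 36.0], [449.0, 125.0, 33.0], [447.0, 125.0, 29.0]]
266 [[457.0, 124.0, 57.0], [458.0, 120.0, 55.0], [459.0, 115.0, 54.0], [445.0, 125.0, 28.0]]
270 [[458.0, 122.0, 60.0], [458.0, 118.0, 59.0], [458.0, 113.0, 56.0], [442.0, 125.0, 28.0]]
280 [[458.0, 117.0, 68.0], [459.0, 113.0, 66.0], [458.0, 109.0, 63.0], [455.0, 111.0, 57.0]]
300 [[458.0, 110.0, 79.0], [nan, nan, nan], [458.0, 103.0, 75.0], [459.0, 101.0, 76.0]]
340 [[460.0, 98.0, 100.0], [445.0, 104.0, 82.0], [460.0, 92.0, 96.0], [460.0, 91.0, 95.0]]
[446.09270634 139.38705829  17.00376911] [[1.0, 0.02, -0.01], [0.03, -0.87, 0.5], [0.0, -0.5, -0.87]]
proj tcp [286.12339986 248.40303276]
[318.68242167 277.9595061 ]
236 [[458.0, 136.0, 143.0], [446.0, 134.0, 143.0], [435.0, 120.0, 137.0]]
240 [[459.0, 131.0, 128.0], [446.0, 131.0, 130.0], [437.0, 104.0, 115.0]]
244 [[459.0, 128.0, 114.0], [448.0, 117.0, 109.0], [436.0, 109.0, 106.0]]
248 [[486.0, -32.0, -4.0], [446.0, 121.0, 99.0], [435.0, 108.0, 92.0]]
252 [[480.0, -3.0, 2.0], [447.0, 115.0, 83.0], [452.0, -8.0, 3.0]]
256 [[477.0, 12.0, -2.0], [445.0, 123.0, 76.0], [450.0, 4.0, -2.0]]
260 [[458.0, 121.0, 60.0], [444.0, 125.0, 65.0], [446.0, 28.0, 0.0]]
264 [[469.0, 55.0, 0.0], [444.0, 124.0, 52.0], [443.0, 44.0, -2.0]]
268 [[467.0, 67.0, -4.0], [453.0, 67.0, -2.0], [440.0, 60.0, -4.0]]
272 [[453.0, 142.0, 37.0], [442.0, 133.0, 33.0], [429.0, 130.0, 33.0]]
```

```bash
python3 - <<'E'
from h import *
p=pic("wrist");s=ctrl.read_state();R=Ro.from_euler("xyz",s["tool_rot"]).as_matrix()
g=p["color"].sum(2)
print(g[255:272,275].tolist(),g[255:272,290].tolist())
for k in(0,10,20,25,30,35,40,45):print(k,proj(p,s["eef_pos"]-k*R[:,2]+11*R[:,0]).round(1),proj(p,s["eef_pos"]-k*R[:,2]-11*R[:,0]).round(1))
W=cloud(p);m=np.zeros(g.shape,bool);m[225:420,266:302]=1
L=(W-s["eef_pos"])@R;m&=(abs(L[...,0])<16)&(abs(L[...,1])<14)&(L[...,2]<0)&(L[...,2]>-75)
print("tool-frame of finger: z",np.percentile(L[m][:,2],[50,90,97,99.5]).round(1),"x",np.percentile(L[m][:,0],[1,50,99]).round(1))
E
```

```text
[741, 740, 741, 740, 741, 742, 740, 706, 365, 265, 260, 266, 267, 261, 267, 263, 264] [463, 461, 460, 459, 462, 463, 462, 417, 290, 263, 264, 264, 261, 267, 266, 266, 269]
0 [286.2 229.3] [286.1 266.8]
10 [286.4 236.5] [286.3 275.5]
20 [286.6 244.4] [286.4 285.2]
25 [286.7 248.7] [286.5 290.5]
30 [286.8 253.2] [286.6 296. ]
35 [287.  258.1] [286.8 301.9]
40 [287.1 263.2] [286.9 308.1]
45 [287.2 268.6] [287.  314.6]
tool-frame of finger: z [-55.  -19.1 -17.3 -16.5] x [-9.1 11.2 15.6]
```

The real fingertips end ~38 mm short of the reported TCP (wrist and side depth agree). I'll account for that: advance ~42 mm further.

```bash
cat >> h.py <<'E'
TIP=38.
def tip(c,s,phi,yaw=0):
    "go so that the (shut) tip is s beyond bar centre c, tool tilted phi about the bar axis"
    R=Ro.from_euler("xyz",[180+phi,0,yaw],degrees=True);d=R.as_matrix()[:,2]
    to(*(np.array(c,float)+(s+TIP)*d),R.as_euler("xyz",degrees=True))
E
python3 -m crank '[[[0,0,0,0,0,0],[0,0,0,0,0,0],[0,0,0,0,0,0],[0,0,0,0,0,0]]]' -0.27
python3 -m crank '[[[0,0,0.35,0,0,0],[0,0,0.35,0,0,0],[0,0,0.3,0,0,0],[0,0,0.2,0,0,0],[0,0,0.1,0,0,0]]]'
python3 - <<'E'
from h import *
tip([444,138.5,18],5,30,1)
E
```

```text
clock: 7.05
eef_pos: [446.0, 139.4, 17.0]
tool_rot: [-2.621, -0.0, 0.028]
force: [-1.6, -0.0, -0.5]
width: 48.1
clock: 7.47
eef_pos: [447.1, 158.4, -17.8]
tool_rot: [-2.622, -0.003, 0.026]
force: [0.3, -0.1, -0.5]
width: 54.2
t 7.5 at [447.1 158.4 -17.8] rpy [-150.2   -0.2    1.5] w 54.2 F [ 0.3 -0.1 -0.5] shift [-0.11 -0.02  0.07] turn [0.04 0.01 0.09]
```

```bash

python3 -m crank '[[[0,0,0.06,0,0,0],[0,0,0,0,0,0],[0,0,0,0,0,0],[0,0,0,0,0,0],[0,0,0,0,0,0],[0,0,0,0,0,0]]]' 1
python3 - <<'E'
from h import *
tip([444,138.5,18],5,30,1)
E
```

```text
clock: 7.97
eef_pos: [447.1, 158.9, -19.6]
tool_rot: [-2.623, -0.002, 0.026]
force: [0.1, 0.9, -2.0]
width: 34.6
t 8.0 at [447.1 158.9 -19.6] rpy [-1.503e+02 -1.000e-01  1.500e+00] w 34.6 F [ 0.1  0.9 -2. ] shift [-0.11 -0.04  0.01] turn [0.04 0.02 0.08]
```

Gripped (34.6 mm). Lift and turn -60° about x.

```bash

python3 -m crank '[[[0,-0.5,-0.87,0,0,0],[0,-0.5,-0.87,0,0,0],[0,0,0,-1,0,0],[0,0,0,-1,0,0],[0,0,0,-1,0,0],[0,0,0,-1,0,0],[0,0,0,-1,0,0],[0,0,0,-1,0,0],[0,0,0,-1,0,0],[0,0,0,-1,0,0],[0,0,0,-1,0,0],[0,0,0,-1,0,0]]]'
python3 - <<'E'
from h import *
tip([444,138.5,18],5,-30,1)
E
```

```text
clock: 8.97
eef_pos: [446.2, 149.2, 40.8]
tool_rot: [2.669, 0.007, -0.003]
force: [-0.6, -0.2, -3.4]
width: 34.6
t 9.0 at [446.2 149.2  40.8] rpy [152.9   0.4  -0.2] w 34.6 F [-0.6 -0.2 -3.4] shift [-0.04  0.04  2.27] turn [-0.48  0.15 -0.14]
```

```bash

python3 -m crank '[[[0,0,0.6,-0.48,0.1,-0.1],[0,0,0.6,0,0,0],[0,0,0.5,0,0,0],[0,0,0.25,0,0,0],[0,0,0.1,0,0,0],[0,0,0,0,0,0]]]'
python3 - <<'E'
from h import *
tip([444,138.5,18],5,-30,1)
E
```

```text
clock: 9.47
eef_pos: [445.0, 134.3, -19.2]
tool_rot: [2.616, 0.007, 0.039]
force: [0.4, -0.0, -2.7]
width: 34.7
t 9.5 at [445.  134.3 -19.2] rpy [149.9   0.4   2.2] w 34.7 F [ 0.4 -0.  -2.7] shift [-0.04  0.5   0.29] turn [ 0.02 -0.04  0.21]
```

```bash

python3 -m crank '[[[0,-0.035,0.06,0,0,0],[0,0,0,0,0,0]]]'
python3 -m crank '[[[0,0,-0.1,0,0,0],[0,0,-0.1,0,0,0],[0,0,-0.1,0,0,0],[0,0,-0.5,0,0,0],[0,0,-0.9,0,0,0],[0,0,-0.9,0,0,0],[0,0,-0.9,0,0,0],[0,0,0,0,0,0]]]' -0.2
python3 - <<'E'
from h import *
p=pic("wrist","w5.png",(100,60,440,420));bars(p)
to(445,160,18)
E
```

```text
clock: 9.63
eef_pos: [445.2, 134.8, -19.0]
tool_rot: [2.618, 0.007, 0.036]
force: [-0.4, 0.2, -2.6]
width: 34.6
clock: 10.3
eef_pos: [444.0, 186.8, 77.9]
tool_rot: [2.618, 0.008, 0.028]
force: [0.6, -0.2, 0.9]
width: 51.2
bar top [449.  289.1] size [26. 91.] yaw -8.5 ztop 37.7 n 15683 ymin/max 262.0 316.0
bar top [440.9 160.2] size [91. 25.] yaw 1.6 ztop 37.3 n 6805 ymin/max 141.0 181.0
t 10.3 at [442.8 185.4  76.5] rpy [149.9   0.6   1.6] w 51.0 F [-0.1  0.8 -0.4] shift [ 0.07 -0.24  2.11]
```

View pics/w5.png

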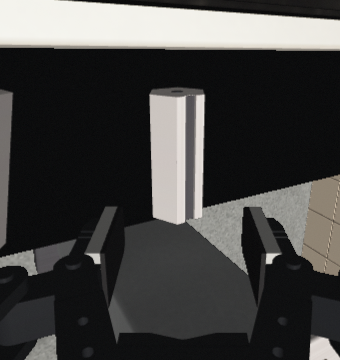

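Bar 1 has its groove on the top flat now (right-hand face in this tilted view), at (441,160). Next bar 2: pick at φ=-30, put at φ=+30, three times.

```bash
python3 - <<'E'
from h import *
tip([449,289,18],-60,-30,-8);tip([449,289,18],5,-30,-8)
E
```

```text
t 10.3 at [442.8 185.4  76.5] rpy [149.9   0.6   1.6] w 51.0 F [-0.1  0.8 -0.4] shift [ 0.37 -3.95 -0.77] turn [ 0.02 -0.71  1.43]
t 10.3 at [442.8 185.4  76.5] rpy [149.9   0.6   1.6] w 51.0 F [-0.1  0.8 -0.4] shift [ 0.21 -3.97  1.39] turn [ 0.02 -0.71  1.43]
```

```bash

python3 -m crank '[[[0,0,-0.9,0,0,0],[0,0,-0.9,0,-0.35,0.7],[0.1,-0.9,-0.2,0,-0.36,0.73],[0.1,-0.9,0,0,0,0],[0.1,-0.9,0,0,0,0],[0.1,-0.9,0.1,0,0,0],[0,-0.4,0.3,0,0,0],[0,0,0,0,0,0]]]' -0.27
python3 - <<'E'
from h import *
tip([449,289,18],-60,-30,-8);tip([449,289,18],5,-30,-8)
E
```

```text
clock: 11.02
eef_pos: [463.2, 308.4, 52.8]
tool_rot: [2.611, 0.007, -0.159]
force: [-0.1, -1.4, -0.8]
width: 54.2
t 11.0 at [463.2 308.4  52.8] rpy [149.6   0.4  -9.1] w 54.2 F [-0.1 -1.4 -0.8] shift [-0.37  0.03  0.63] turn [ 0.07  0.15 -0.13]
t 11.0 at [463.2 308.4  52.8] rpy [149.6   0.4  -9.1] w 54.2 F [-0.1 -1.4 -0.8] shift [-0.33  0.02  2.8 ] turn [ 0.07  0.15 -0.13]
```

```bash

python3 -m crank '[[[-0.25,0.02,0.6,0.07,0.15,-0.13],[-0.15,0,0.7,0,0,0],[0,0,0.6,0,0,0],[0,0,0.5,0,0,0],[0,0,0.3,0,0,0],[0,0,0.1,0,0,0],[0,0,0,0,0,0]]]'
python3 -m crank '[[[0,0,0,0,0,0],[0,0,0,0,0,0],[0,0,0,0,0,0],[0,0,0,0,0,0],[0,0,0,0,0,0]]]' 1
python3 - <<'E'
from h import *
tip([449,289,18],5,-30,-8)
E
```

```text
clock: 11.6
eef_pos: [443.3, 259.6, -18.1]
tool_rot: [2.616, -0.0, -0.145]
force: [-0.3, -0.4, 0.8]
width: 54.6
clock: 12.02
eef_pos: [443.2, 257.9, -16.6]
tool_rot: [2.617, -0.001, -0.148]
force: [0.1, 0.8, 0.2]
width: 34.6
t 12.0 at [443.2 257.9 -16.6] rpy [ 1.499e+02 -1.000e-01 -8.500e+00] w 34.6 F [0.1 0.8 0.2] shift [ 0.05 -0.34 -0.09] turn [ 0.01  0.03 -0.07]
```

```bash

python3 -m crank '[[[0,0.5,-0.87,0,0,0],[0,0.5,-0.87,0,0,0],[0,0,0,1,0,0],[0,0,0,1,0,0],[0,0,0,1,0,0],[0,0,0,1,0,0],[0,0,0,1,0,0],[0,0,0,1,0,0],[0,0,0,1,0,0],[0,0,0,1,0,0],[0,0,0,1,0,0],[0,0,0,1,0,0]]]'
python3 - <<'E'
from h import *
p=pic("side");s=ctrl.read_state();u,v=proj(p,s["eef_pos"]);print(u,v)
c=p["color"][:,:,::-1][240:340,265:375];c=cv2.resize(c,None,fx=4,fy=4,interpolation=2);q=pic("wrist")["color"][:,:,::-1];cv2.imwrite("pics/s6.png",np.hstack([c[:400],cv2.resize(q[120:420,150:430],(360,400))]))
tip([449,280,18],5,30,-8)
E
```

```text
clock: 13.02
eef_pos: [441.3, 256.9, 39.8]
tool_rot: [-2.78, 0.021, -0.123]
force: [0.8, 0.5, -3.1]
width: 34.7
310.82575391251044 296.5878134038914
t 13.1 at [446.  248.8  38.8] rpy [-159.4    1.2   -8.1] w 34.8 F [ 0.6 -1.9 -2.1] shift [-0.01 -0.97  2.43] turn [ 1.57  0.18 -0.1 ]
```

View pics/s6.png

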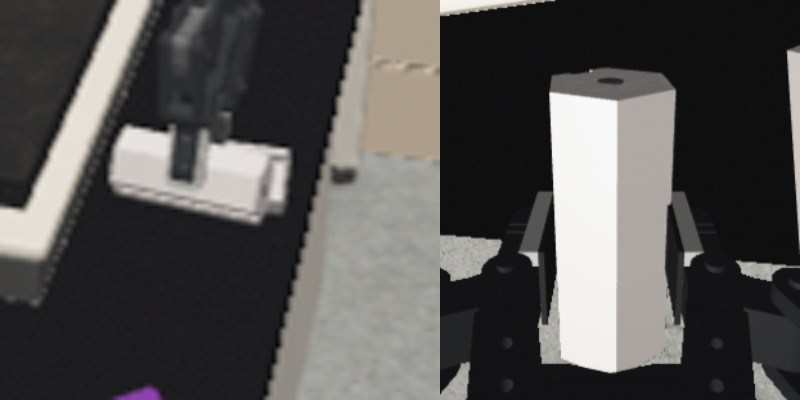

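Bar 2 held; the groove line shows on its +y lower flat as expected. Finish the turn, set down.

```bash

python3 -m crank '[[[0,-0.5,0.2,0.8,0.1,0],[0,-0.4,0.2,0.77,0.1,0],[0,0,0,0,0,0]]]'
python3 - <<'E'
from h import *
tip([449,280,18],5,30,-8)
E
```

```text
clock: 13.37
eef_pos: [463.7, 272.6, 53.0]
tool_rot: [-2.636, 0.038, -0.131]
force: [0.8, -0.1, -2.7]
width: 34.7
t 13.4 at [463.7 272.6  53. ] rpy [-151.     2.2   -7.5] w 34.7 F [ 0.8 -0.1 -2.7] shift [-0.42  0.39  2.56] turn [ 0.17  0.35 -0.11]
```

```bash

python3 -m crank '[[[-0.2,0.2,0.7,0.17,0.2,-0.11],[-0.2,0.15,0.7,0,0.15,0],[0,0,0.6,0,0,0],[0,0,0.25,0,0,0],[0,0,0,0,0,0]]]'
python3 - <<'E'
from h import *
tip([449,280,18],5,30,-8)
E
```

```text
clock: 13.78
eef_pos: [463.6, 285.9, 7.5]
tool_rot: [-2.658, 0.074, -0.099]
force: [1.1, -0.4, -1.5]
width: 34.9
t 13.8 at [463.6 285.9   7.5] rpy [-152.3    4.2   -5.6] w 34.9 F [ 1.1 -0.4 -1.5] shift [-0.37  0.01  1.04] turn [0.39 0.81 0.  ]
```

```bash
python3 - <<'E'
from h import *
s=ctrl.read_state();print(np.round(s["qpos"],3),np.round(s["qd"],2));tip([449,280,18],2,30,-8)
E
```

```text
[-0.03   0.832 -0.367  2.121 -1.096  0.233 -0.883] [-0.06  0.    0.05  0.01  0.03  0.   -0.04]
t 13.8 at [463.6 285.9   7.5] rpy [-152.3    4.2   -5.6] w 34.9 F [ 1.1 -0.4 -1.5] shift [-0.38  0.01  0.94] turn [0.39 0.81 0.  ]
```

The wrist is at its limits (q5, q6) there: φ=+30 is not reachable so far left. I'll carry bar 2 to free table near y=20 and roll it there.

```bash

python3 -m crank '[[[0,-0.46,-0.88,0,0,0],[0,-0.46,-0.88,0,0,0],[0,-0.46,-0.88,0,0,0],[0,0.87,-0.48,0,0,0],[0,0.87,-0.48,0,0,0],[0,0.87,-0.48,0,0,0],[0,0.87,-0.48,0,0,0],[0,0.87,-0.48,0,0,0],[0,0.87,-0.48,0,0,0],[0,0,0,0,0,0]]]'
python3 - <<'E'
from h import *
print(np.round(ctrl.read_state()["qpos"],2));tip([450,20,90],3,30,0)
E
```

```text
clock: 14.62
eef_pos: [450.9, 106.1, 104.7]
tool_rot: [-2.683, 0.069, -0.077]
force: [0.7, -1.4, -2.2]
width: 34.4
[ 0.12  0.59 -0.05  2.13 -0.78  0.64 -0.9 ]
t 14.6 at [450.9 106.1 104.7] rpy [-153.7    3.9   -4.4] w 34.4 F [ 0.7 -1.4 -2.2] shift [0.25 2.69 0.52] turn [ 0.6   0.23 -0.96]
```

```bash

python3 -m crank '[[[0.1,0.9,0.1,0.3,0.1,-0.5],[0.1,0.9,0.1,0.3,0.1,-0.46],[0,0.8,0.2,0,0,0],[0,0,0,0,0,0]]]'
python3 - <<'E'
from h import *
print(np.round(ctrl.read_state()["qpos"],2));tip([450,20,20],3,30,0)
E
```

```text
clock: 14.95
eef_pos: [456.2, 41.9, 57.4]
tool_rot: [-2.628, -0.009, 0.015]
force: [-0.6, -0.1, -3.1]
width: 34.4
[ 0.34  0.71 -0.13  2.12 -0.8   0.59 -0.57]
t 14.9 at [456.2  41.9  57.4] rpy [-150.6   -0.5    0.8] w 34.4 F [-0.6 -0.1 -3.1] shift [-0.23  1.23  2.09] turn [ 0.09 -0.    0.16]
```

```bash

python3 -m crank '[[[-0.1,0.35,0.61,0.09,0,0],[-0.1,0.35,0.61,0,0,0],[0,0.3,0.52,0,0,0],[0,0.15,0.26,0,0,0],[0,0.05,0.1,0,0,0],[0,0,0,0,0,0]]]'
python3 - <<'E'
from h import *
print(np.round(ctrl.read_state()["qpos"],2));tip([450,20,18],3,30,0)
E
```

```text
clock: 15.45
eef_pos: [454.4, 39.9, -17.4]
tool_rot: [-2.633, -0.012, 0.015]
force: [-0.3, -1.0, -0.2]
width: 34.7
[ 0.41  0.87 -0.22  2.14 -0.89  0.42 -0.43]
t 15.4 at [454.4  39.9 -17.4] rpy [-150.8   -0.7    0.9] w 34.7 F [-0.3 -1.  -0.2] shift [-0.15 -0.02  0.01] turn [ 0.14 -0.03  0.18]
```

```bash

python3 -m crank '[[[0,0,-0.1,0,0,0],[0,0,-0.1,0,0,0],[0,0,-0.1,0,0,0],[0,0,-0.5,0,0,0],[0,0,-0.9,0,0,0],[0,0,-0.9,0,0,0],[0,0,-0.9,0,0,0],[0,0,-0.9,0,0,0]]]' -0.2
python3 -m crank '[[[0,0,0,-1,0,0],[0,0,0,-1,0,0],[0,0,0,-1,0,0],[0,0,0,-1,0,0],[0,0,0,-1,0,0],[0,0,0,-1,0,0],[0,0,0,-1,0,0],[0,0,0,-1,0,0],[0,0,0,-1,0,0],[0,0,0,-1,0,0],[0,0,0,0,0,0]]]' -0.27
python3 - <<'E'
from h import *
p=pic("wrist","w7.png");bars(p,-100,260)
p=pic("scene");bars(p,-100,260);p=pic("side");bars(p,-100,260)
tip([455,20,18],-60,-30,0)
E
```

```text
clock: 16.12
eef_pos: [452.1, -20.1, 107.4]
tool_rot: [-2.627, -0.01, 0.027]
force: [0.5, -0.6, -0.3]
width: 51.1
clock: 17.03
eef_pos: [461.3, -26.9, 124.5]
tool_rot: [2.616, -0.043, 0.007]
force: [-0.7, 0.6, -0.2]
width: 54.1
bar top [455.8  22.8] size [91. 26.] yaw 0.2 ztop 37.6 n 7725 ymin/max 1.0 44.0
bar top [454.1  22.4] size [90. 23.] yaw 1.7 ztop 36.1 n 224 ymin/max 2.0 43.0
bar top [438.2 159.2] size [93. 26.] yaw 2.7 ztop 36.5 n 246 ymin/max 138.0 180.0
bar top [456.4  24.4] size [89. 29.] yaw 0.7 ztop 37.4 n 443 ymin/max 10.0 50.0
bar top [441. 161.] size [89. 27.] yaw 1.4 ztop 37.1 n 540 ymin/max 141.0 183.0
t 17.2 at [460.6 -33.4 127.2] rpy [150.3  -2.7  -0.4] w 54.0 F [-0.3 -0.1 -0.1] shift [-0.34 -3.35  1.54] turn [-0.05 -0.36 -0.28]
```

```bash

python3 -m crank '[[[-0.1,-0.9,0,-0.05,-0.36,-0.2],[-0.1,-0.9,0.2,0,0,0],[-0.1,-0.9,0.3,0,0,0],[0,-0.6,0.4,0,0,0],[0,0,0,0,0,0]]]'
python3 - <<'E'
from h import *
tip([455.5,22.5,18],-30,-30,0);tip([455.5,22.5,18],3,-30,0)
E
```

```text
clock: 17.6
eef_pos: [454.4, 34.7, 58.5]
tool_rot: [2.639, -0.011, -0.035]
force: [-0.2, 0.3, 0.1]
width: 54.1
t 17.6 at [454.4  34.7  58.5] rpy [151.2  -0.6  -2. ] w 54.1 F [-0.2  0.3  0.1] shift [ 0.04 -0.29  1.65] turn [-0.2   0.07 -0.34]
t 17.6 at [454.4  34.7  58.5] rpy [151.2  -0.6  -2. ] w 54.1 F [-0.2  0.3  0.1] shift [ 0.05 -0.27  2.74] turn [-0.2   0.07 -0.34]
```

```bash

python3 -m crank '[[[0,-0.27,0.6,-0.2,0.07,-0.34],[0,0,0.6,0,0,0],[0,0,0.6,0,0,0],[0,0,0.3,0,0,0],[0,0,0,0,0,0]]]'
python3 - <<'E'
from h import *
tip([455.5,22.5,18],3,-30,0)
E
```

```text
clock: 18.02
eef_pos: [457.8, 2.1, 6.2]
tool_rot: [2.631, -0.008, -0.02]
force: [-0.9, -0.3, -0.2]
width: 54.5
t 18.0 at [457.8   2.1   6.2] rpy [150.7  -0.5  -1.1] w 54.5 F [-0.9 -0.3 -0.2] shift [-0.08 -0.38  0.69] turn [-0.12  0.02 -0.2 ]
```

```bash

python3 -m crank '[[[-0.08,-0.3,0.1,-0.12,0,-0.2],[0,-0.1,0.2,0,0,0],[0,0,0.2,0,0,0],[0,0,0.15,0,0,0],[0,0,0,0,0,0]]]'
python3 - <<'E'
from h import *
tip([455.5,22.5,18],3,-30,0)
E
```

```text
clock: 18.43
eef_pos: [457.7, 2.1, -14.6]
tool_rot: [2.622, -0.003, -0.005]
force: [-0.5, -0.7, -0.7]
width: 54.5
t 18.4 at [457.7   2.1 -14.6] rpy [150.2  -0.2  -0.3] w 54.5 F [-0.5 -0.7 -0.7] shift [-0.07 -0.04  0.09] turn [-0.04  0.   -0.06]
```

Close, lift, rotate +60 (12 rows), then check.

```bash

python3 -m crank '[[[0,-0.03,0.08,0,0,0],[0,0,0,0,0,0],[0,0,0,0,0,0],[0,0,0,0,0,0],[0,0,0,0,0,0],[0,0,0,0,0,0]]]' 1
python3 -m crank '[[[0,0.5,-0.87,0,0,0],[0,0.5,-0.87,0,0,0],[0,0,0,1,0,0],[0,0,0,1,0,0],[0,0,0,1,0,0],[0,0,0,1,0,0],[0,0,0,1,0,0],[0,0,0,1,0,0],[0,0,0,1,0,0],[0,0,0,1,0,0],[0,0,0,1,0,0],[0,0,0,1,0,0]]]'
python3 -m crank '[[[0,0,0,0.5,0,0],[0,0,0,0,0,0]]]'
python3 - <<'E'
from h import *
print(np.round(ctrl.read_state()["qpos"],2));tip([450,20,18],3,30,0)
E
```

```text
clock: 18.93
eef_pos: [457.9, 0.5, -16.3]
tool_rot: [2.619, -0.003, -0.004]
force: [-0.0, -0.7, -0.0]
width: 34.1
clock: 19.93
eef_pos: [458.6, 16.3, 44.3]
tool_rot: [-2.691, -0.003, 0.034]
force: [-0.3, -0.2, -3.7]
width: 34.5
clock: 20.1
eef_pos: [459.7, 7.4, 42.0]
tool_rot: [-2.635, -0.003, 0.017]
force: [0.6, -1.1, -2.9]
width: 34.2
[ 0.57  0.78 -0.38  2.08 -0.47  0.52 -0.85]
t 20.1 at [459.7   7.4  42. ] rpy [-151.    -0.2    1. ] w 34.2 F [ 0.6 -1.1 -2.9] shift [-0.31 -0.01  2.27] turn [0.16 0.06 0.16]
```

```bash

python3 -m crank '[[[-0.1,0.3,0.52,0.16,0,0],[-0.1,0.3,0.52,0,0,0],[0,0.25,0.43,0,0,0],[0,0.1,0.17,0,0,0],[0,0.03,0.06,0,0,0],[0,0,0,0,0,0]]]'
python3 - <<'E'
from h import *
tip([450,-13,18],3,30,0)
E
```

```text
clock: 20.6
eef_pos: [455.3, 3.5, -15.6]
tool_rot: [-2.628, -0.004, 0.012]
force: [0.1, -0.3, -3.2]
width: 34.2
t 20.6 at [455.3   3.5 -15.6] rpy [-150.6   -0.2    0.7] w 34.2 F [ 0.1 -0.3 -3.2] shift [-0.18 -0.09  0.12] turn [0.1  0.02 0.12]
```

```bash

python3 -m crank '[[[0,0.02,0.05,0,0,0],[0,0,0,0,0,0]]]'
python3 -m crank '[[[0,0,-0.1,0,0,0],[0,0,-0.1,0,0,0],[0,0,-0.1,0,0,0],[0,0,-0.5,0,0,0],[0,0,-0.9,0,0,0],[0,0,-0.9,0,0,0],[0,0,-0.9,0,0,0],[0,0,-0.9,0,0,0]]]' -0.2
python3 -m crank '[[[0,0,0,-1,0,0],[0,0,0,-1,0,0],[0,0,0,-1,0,0],[0,-0.4,0,-1,0,0],[0,-0.4,0,-1,0,0],[0,-0.4,0,-1,0,0],[0,-0.4,0,-1,0,0],[0,-0.4,0,-1,0,0],[0,-0.4,0,-1,0,0],[0,-0.4,0,-1,0,0],[0,0,0,0,0,0]]]' -0.27
python3 - <<'E'
from h import *
p=pic("wrist","w8.png",(100,60,440,420));bars(p,-100,260)
p=pic("side");bars(p,-100,260)
tip([455,-15,18],3,-30,0)
E
```

```text
clock: 20.77
eef_pos: [456.0, 4.3, -15.9]
tool_rot: [-2.632, -0.006, 0.015]
force: [-0.9, 0.1, -0.8]
width: 34.6
clock: 21.43
eef_pos: [452.3, -53.7, 102.9]
tool_rot: [-2.624, 0.005, 0.029]
force: [1.0, -0.2, -0.6]
width: 51.1
clock: 22.35
eef_pos: [457.9, 10.5, 101.4]
tool_rot: [2.713, -0.005, 0.016]
force: [-0.6, 2.3, -0.3]
width: 53.9
bar top [454.3 -13.1] size [91. 26.] yaw 1.6 ztop 37.5 n 6072 ymin/max -33.0 9.0
bar top [438.7 147. ] size [18. 90.] yaw -8.9 ztop 37.4 n 6300 ymin/max 136.0 163.0
bar top [453.6 -10.4] size [88. 29.] yaw 0.7 ztop 37.7 n 425 ymin/max -29.0 14.0
bar top [441.  161.7] size [89. 29.] yaw 2.8 ztop 37.3 n 538 ymin/max 142.0 185.0
t 22.4 at [457.    1.4 103.7] rpy [ 1.555e+02 -3.000e-01  1.000e-01] w 54.3 F [ 0.4 -1.5  0.2] shift [-0.09 -0.56  4.19] turn [-0.91 -0.05 -0.  ]
```

View pics/w8.png

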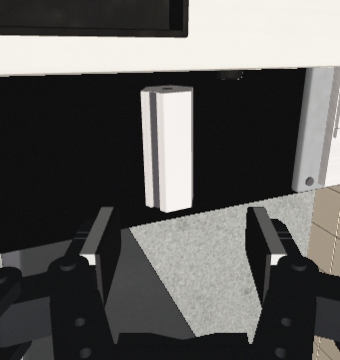

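Groove now on the +y upper flat (col 154); one more +60°.

```bash

python3 -m crank '[[[0,-0.3,0.7,-0.5,0,0.1],[0,-0.25,0.7,-0.41,0,0],[0,0,0.7,0,0,0],[0,0,0.7,0,0,0],[0,0,0,0,0,0]]]'
python3 - <<'E'
from h import *
tip([454,-13,18],3,-30,1)
E
```

```text
clock: 22.87
eef_pos: [458.8, -28.0, 22.4]
tool_rot: [2.625, -0.014, -0.02]
force: [0.1, -0.2, -0.2]
width: 54.3
t 22.9 at [458.8 -28.   22.4] rpy [150.4  -0.8  -1.2] w 54.3 F [ 0.1 -0.2 -0.2] shift [-0.16 -0.49  1.24] turn [-0.06  0.06 -0.38]
```

```bash

python3 -m crank '[[[-0.1,-0.3,0.2,-0.06,0.06,-0.38],[-0.06,-0.19,0.35,0,0,0],[0,0,0.35,0,0,0],[0,0,0.25,0,0,0],[0,0,0.05,0,0,0],[0,0,0,0,0,0]]]'
python3 - <<'E'
from h import *
tip([454,-13,18],3,-30,1)
E
python3 -m crank '[[[0,0,0,0,0,0],[0,0,0,0,0,0],[0,0,0,0,0,0],[0,0,0,0,0,0],[0,0,0,0,0,0],[0,0,0,0,0,0]]]' 1
python3 -m crank '[[[0,0.5,-0.87,0,0,0],[0,0.5,-0.87,0,0,0],[0,0,0,1,0,0],[0,0,0,1,0,0],[0,0,0,1,0,0],[0,0,0,1,0,0],[0,0,0,1,0,0],[0,0,0,1,0,0],[0,0,0,1,0,0],[0,0,0,1,0,0],[0,0,0,1,0,0],[0,0,0,1,0,0]]]'
python3 -m crank '[[[0,0,0,0.5,0,0],[0,0,0,0,0,0]]]'
python3 - <<'E'
from h import *
tip([450,-45,18],3,30,0)
E
```

```text
clock: 23.37
eef_pos: [454.2, -42.0, -12.5]
tool_rot: [2.625, -0.002, -0.006]
force: [-0.3, -0.4, 0.1]
width: 54.2
t 23.4 at [454.2 -42.  -12.5] rpy [ 1.504e+02 -1.000e-01 -3.000e-01] w 54.2 F [-0.3 -0.4  0.1] shift [ 0.   -0.33  0.01] turn [-0.06  0.09 -0.2 ]
clock: 23.87
eef_pos: [455.9, -40.7, -10.5]
tool_rot: [2.629, -0.006, -0.007]
force: [-0.1, 0.0, -2.5]
width: 34.2
clock: 24.87
eef_pos: [453.8, -28.7, 49.1]
tool_rot: [-2.7, 0.003, 0.032]
force: [-0.9, -0.8, -3.9]
width: 34.0
clock: 25.03
eef_pos: [453.3, -37.4, 46.2]
tool_rot: [-2.642, 0.005, 0.016]
force: [0.5, 0.1, -3.1]
width: 33.6
t 25.0 at [453.3 -37.4  46.2] rpy [-151.4    0.3    0.9] w 33.6 F [ 0.5  0.1 -3.1] shift [-0.09  0.64  2.07] turn [0.23 0.11 0.11]
```

```bash

python3 -m crank '[[[0,0.3,0.52,0.23,0.1,0.1],[0,0.3,0.52,0,0,0],[0,0.25,0.43,0,0,0],[0,0.1,0.2,0,0,0],[0,0.05,0.1,0,0,0],[0,0,0,0,0,0]]]'
python3 -m crank '[[[0,0,0,0,0,0]]]'
python3 - <<'E'
from h import *
tip([450,-55,18],3,30,0)
E
```

```text
clock: 25.53
eef_pos: [452.9, -38.8, -12.6]
tool_rot: [-2.626, 0.003, 0.002]
force: [-1.0, -0.2, -2.8]
width: 34.0
clock: 25.62
eef_pos: [453.1, -38.3, -11.8]
tool_rot: [-2.629, 0.002, 0.004]
force: [-0.6, -1.6, -1.7]
width: 34.0
t 25.6 at [453.1 -38.3 -11.8] rpy [-1.506e+02  1.000e-01  2.000e-01] w 34.0 F [-0.6 -1.6 -1.7] shift [-0.1  -0.02  0.23] turn [0.1  0.04 0.02]
```

```bash

python3 -m crank '[[[0,0.05,0.09,0,0,0],[0,0.03,0.05,0,0,0],[0,0,0,0,0,0]]]'
python3 - <<'E'
from h import *
tip([450,-55,18],3,30,0)
E
```

```text
clock: 25.87
eef_pos: [453.4, -37.9, -13.2]
tool_rot: [-2.634, 0.001, 0.01]
force: [1.0, 0.3, -2.2]
width: 33.9
t 25.9 at [453.4 -37.9 -13.2] rpy [-1.509e+02  1.000e-01  5.000e-01] w 33.9 F [ 1.   0.3 -2.2] shift [-0.11 -0.03  0.18] turn [0.15 0.06 0.07]
```

```bash

python3 -m crank '[[[0,0.06,0.1,0,0,0],[0,0.05,0.08,0,0,0],[0,0,0,0,0,0]]]'
python3 -m crank '[[[0,0,-0.1,0,0,0],[0,0,-0.1,0,0,0],[0,0,-0.1,0,0,0],[0,0,-0.5,0,0,0],[0,0,-0.9,0,0,0],[0,0,-0.9,0,0,0],[0,0,-0.9,0,0,0],[0,0,-0.9,0,0,0]]]' -0.2
python3 -m crank '[[[0,0,0,-1,0,0],[0,0,0,-1,0,0],[0,0,0,-1,0,0],[0,0,0,-1,0,0],[0,0,0,-1,0,0],[0,0,0,0,0,0]]]' -0.6
python3 - <<'E'
from h import *
p=pic("wrist","w9.png",(100,60,440,420));bars(p,-140,260)
p=pic("side");bars(p,-140,260)
tip([450,-55,18],3,0,0)
E
```

```text
clock: 26.12
eef_pos: [453.7, -37.9, -12.9]
tool_rot: [-2.637, 0.001, 0.014]
force: [0.1, -0.1, -2.3]
width: 34.1
clock: 26.78
eef_pos: [449.8, -95.8, 103.3]
tool_rot: [-2.628, 0.014, 0.027]
force: [-0.9, -0.6, -0.5]
width: 51.3
clock: 27.28
eef_pos: [455.5, -103.3, 106.3]
tool_rot: [3.117, 0.001, 0.013]
force: [0.1, 1.2, -0.4]
width: 68.6
bar top [453.3 -54.1] size [90. 26.] yaw 0.8 ztop 37.5 n 6537 ymin/max -75.0 -33.0
bar top [453.2 -51.9] size [29. 89.] yaw -0.0 ztop 37.6 n 410 ymin/max -69.0 -29.0
bar top [441.  160.6] size [90. 30.] yaw 2.2 ztop 37.0 n 537 ymin/max 144.0 184.0
t 27.4 at [ 454.3 -109.3  105.8] rpy [1.787e+02 2.000e-01 1.000e-01] w 68.7 F [ 1.   0.6 -0.3] shift [-0.13 -1.91  4.25] turn [0.21 0.03 0.03]
```

View pics/w9.png

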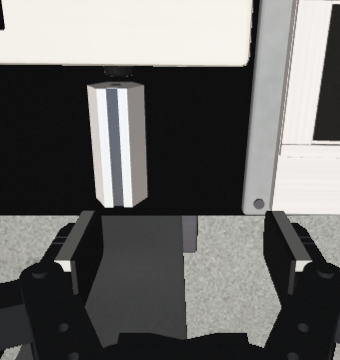

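Bar 2 is groove-up at (453,-54). Now the vertical corner grip, to carry it into a pocket.

```bash

python3 -m crank '[[[0,-0.8,0.2,0.21,0,0],[0,-0.8,0.6,0,0,0],[0,-0.25,0.8,0,0,0],[0,0,0.8,0,0,0],[0,0,0,0,0,0]]]' -0.6
python3 - <<'E'
from h import *
tip([453,-54,18],10,0,0.5)
E
```

```text
clock: 27.8
eef_pos: [455.0, -59.6, 30.5]
tool_rot: [-3.136, 0.002, -0.014]
force: [-0.7, -0.5, 0.7]
width: 68.6
t 27.8 at [455.  -59.6  30.5] rpy [-1.797e+02  1.000e-01 -8.000e-01] w 68.6 F [-0.7 -0.5  0.7] shift [-0.07 -0.18  2.02] turn [-0.05  0.02 -0.22]
```

```bash

python3 -m crank '[[[-0.07,-0.15,0.6,-0.05,0,-0.22],[0,-0.05,0.6,0,0,0],[0,0,0.5,0,0,0],[0,0,0.3,0,0,0],[0,0,0.05,0,0,0],[0,0,0,0,0,0]]]'
python3 -m crank '[[[0,0,0,0,0,0],[0,0,0,0,0,0],[0,0,0,0,0,0],[0,0,0,0,0,0],[0,0,0,0,0,0],[0,0,0,0,0,0]]]' 1
python3 - <<'E'
from h import *
tip([453,-54,18],10,0,0.5)
E
```

```text
clock: 28.3
eef_pos: [451.6, -66.1, -27.7]
tool_rot: [3.141, 0.007, -0.014]
force: [1.0, -0.7, -0.2]
width: 68.3
clock: 28.8
eef_pos: [453.4, -68.7, -24.1]
tool_rot: [3.141, 0.003, -0.021]
force: [-0.0, 0.6, -2.5]
width: 38.6
t 28.8 at [453.4 -68.7 -24.1] rpy [180.    0.2  -1.2] w 38.6 F [-0.   0.6 -2.5] shift [-0.02 -0.49  0.2 ] turn [ 0.01  0.03 -0.28]
```

```bash
python3 - <<'E'
from h import *
p=pic("wrist","w10.png",(150,120,430,420),2);bars(p,-140,40)
E
```

```text
bar top [457.1 -69.1] size [89. 51.] yaw 14.0 ztop 39.1 n 21439 ymin/max -94.0 -41.0
```

View pics/w10.png

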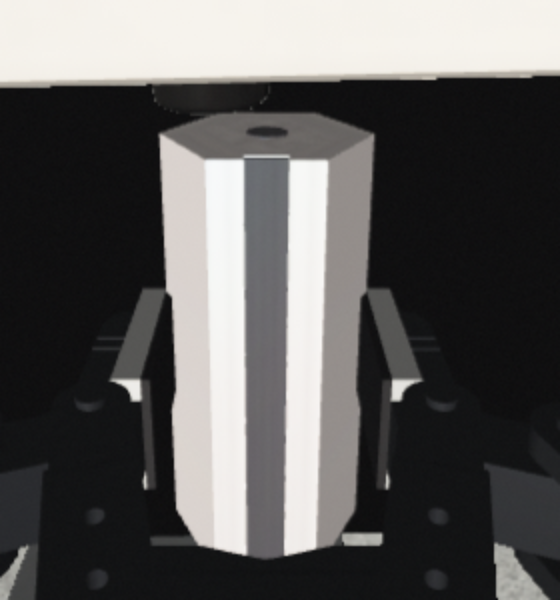

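Held symmetrically by the corners, groove centred on top (col 266). Lift and carry to the right pocket.

```bash

python3 -m crank '[[[0,0,-0.5,0,0,0],[0,0,-0.9,0,0,0],[0,0,-1,0,0,0],[0,0,-1,0,0,0],[0.1,0.6,-0.3,0,0,0],[0.2,0.9,0,0,0,0],[0.2,0.9,0,0,0,0],[0.2,0.9,0,0,0,0],[0.2,0.9,0,0,0,0],[0.2,0.9,0,0,0,0],[0.2,0.9,0,0,0,0],[0.2,0.9,0,0,0,0]]]'
python3 - <<'E'
from h import *
to(505.5,-386.5,60,[180,0,-0.8])
E
```

```text
clock: 29.85
eef_pos: [492.8, -277.2, 91.5]
tool_rot: [-3.141, 0.013, -0.003]
force: [0.1, -0.2, -2.3]
width: 38.5
t 29.9 at [ 492.8 -277.2   91.5] rpy [-180.     0.7   -0.2] w 38.5 F [ 0.1 -0.2 -2.3] shift [0.45 3.64 1.04] turn [-0.    0.12  0.1 ]
```

```bash

python3 -m crank '[[[0.2,0.9,0,0,0.1,0.1],[0.2,0.9,0,0,0,0],[0.05,0.9,0,0,0,0],[0,0.8,0,0,0,0],[0,0,0.4,0,0,0],[0,0,0.4,0,0,0],[0,0,0,0,0,0]]]'
python3 - <<'E'
from h import *
to(505.5,-386.5,20,[180,0,-0.8])
p=pic("wrist","w11.png");np.savez("/tmp/w11",c=p["color"],d=p["depth"]);W=cloud(p)
m=(W[...,2]>90-0)&(W[...,2]<200)
print(proj(p,[505.5,-386.5,26]))
E
```

```text
clock: 30.43
eef_pos: [499.2, -397.3, 62.3]
tool_rot: [3.139, 0.009, -0.026]
force: [-0.1, 0.1, -2.2]
width: 38.7
t 30.4 at [ 499.2 -397.3   62.3] rpy [179.8   0.5  -1.5] w 38.7 F [-0.1  0.1 -2.2] shift [ 0.21 -0.37  1.41] turn [ 0.03  0.09 -0.11]
[268.14261352 214.89612827]
```

View pics/w11.png

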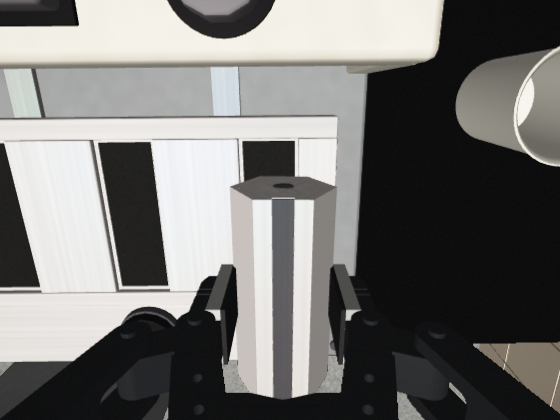

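```bash

python3 -m crank '[[[0.21,-0.3,0.3,0.03,0.09,-0.11],[0,-0.07,0.4,0,0,0],[0,0,0,0,0,0]]]'
python3 - <<'E'
from h import *
to(505.5,-386.5,20,[180,0,-0.8])
p=pic("wrist");W=cloud(p);c=p["color"].astype(int)
z=W[...,2];m=(z>70)&(z<110)&(abs(W[...,1]+390)<14)&(W[...,0]>440)&(W[...,0]<570);P=W[m]
print(m.sum(),np.percentile(P[:,0],[0.5,99.5]));
A=np.c_[P[:,0]-505,np.ones(len(P))];f=P[:,2]>np.percentile(P[:,2],50);print("top plane",np.linalg.lstsq(A[f],P[f][:,2],rcond=None)[0])
m=(z>60)&(z<110)&(abs(W[...,0]-535)<6)&(abs(W[...,1]+390)<40);print("y far",W[m][:,1].min(),W[m][:,1].max())
# pocket centre ahead
g=c.sum(2);u,v=proj(p,[545,-386.5,31]);r=g[int(v)];print(u,v,[(i,onplane(p,i,int(v),31)[1].round(1)) for i in range(int(u)-45,int(u)+45) if abs(r[i+1]-r[i])>120])
E
```

```text
clock: 30.73
eef_pos: [506.5, -382.2, 41.5]
tool_rot: [-3.14, -0.0, -0.009]
force: [-0.7, -1.2, -2.5]
width: 38.9
t 30.7 at [ 506.5 -382.2   41.5] rpy [-179.9   -0.    -0.5] w 38.9 F [-0.7 -1.2 -2.5] shift [-0.03  0.14  0.72] turn [-0.02 -0.    0.04]
13718 [464.23976295 552.27029836]
top plane [2.59940174e-03 1.03113681e+02]
y far -401.63029797846264 -359.8310562011862
293.41481720265733 173.75019493323418 [(262, np.float64(-369.6)), (264, np.float64(-370.7)), (267, np.float64(-372.3)), (268, np.float64(-372.9)), (324, np.float64(-402.9)), (328, np.float64(-405.0)), (329, np.float64(-405.6))]
```

```bash

python3 -m crank '[[[-0.06,0.19,0.3,0,0,0],[0,0,0.4,0,0,0],[0,0,0.3,0,0,0],[0,0,0,0,0,0]]]'
python3 - <<'E'
from h import *
to(504.5,-388,0,[180,0,-0.8])
E
```

```text
clock: 31.12
eef_pos: [506.5, -388.7, 11.4]
tool_rot: [3.141, -0.003, -0.008]
force: [-1.1, -0.5, -2.5]
width: 39.0
t 31.1 at [ 506.5 -388.7   11.4] rpy [180.   -0.2  -0.4] w 39.0 F [-1.1 -0.5 -2.5] shift [-0.07 -0.02  0.38] turn [ 0.01 -0.03  0.06]
```

```bash

python3 -m crank '[[[-0.06,-0.02,0.15,0,-0.03,0.06],[0,0,0.15,0,0,0],[0,0,0.1,0,0,0],[0,0,0,0,0,0]]]'
python3 - <<'E'
from h import *
to(504.5,-388,0,[180,0,-0.8])
E
```

```text
clock: 31.45
eef_pos: [507.2, -388.7, 1.2]
tool_rot: [3.139, -0.004, -0.016]
force: [0.3, -0.1, -2.3]
width: 38.5
t 31.4 at [ 507.2 -388.7    1.2] rpy [179.9  -0.2  -0.9] w 38.5 F [ 0.3 -0.1 -2.3] shift [-0.09 -0.02  0.04] turn [ 0.02 -0.04 -0.02]
```

```bash

python3 -m crank '[[[-0.12,-0.02,0.08,0,0,0],[0,0,0.06,0,0,0],[0,0,0,0,0,0]]]'
python3 - <<'E'
from h import *
to(504.5,-388,0,[180,0,-0.8])
E
```

```text
clock: 31.7
eef_pos: [507.8, -388.8, 1.2]
tool_rot: [3.136, -0.012, -0.015]
force: [-0.8, 0.8, -2.9]
width: 38.3
t 31.7 at [ 507.8 -388.8    1.2] rpy [179.7  -0.7  -0.9] w 38.3 F [-0.8  0.8 -2.9] shift [-0.11 -0.03  0.04] turn [ 0.06 -0.11 -0.01]
```

```bash
python3 - <<'E'
from h import *
print(np.round(ctrl.read_state()["qpos"],3))
p=pic("wrist");W=cloud(p);z=W[...,2];m=(z>35)&(z<90)&(abs(W[...,1]+388)<14)&(W[...,0]>440)&(W[...,0]<570);P=W[m]
print(np.percentile(P[:,0],[0.5,99.5]));A=np.c_[P[:,0]-505,np.ones(len(P))];f=P[:,2]>np.percentile(P[:,2],50);print("top plane",np.linalg.lstsq(A[f],P[f][:,2],rcond=None)[0])
m=(z>45)&(z<75)&(abs(W[...,0]-535)<6)&(abs(W[...,1]+390)<40);print("y",W[m][:,1].min(),W[m][:,1].max())
E
python3 -m crank '[[[-0.1,0,0.15,0,0,0],[-0.1,0,0.1,0,0,0]]]'
```

```text
[ 0.875  0.891 -0.449  1.689  0.565  0.68  -1.459]
[465.86555087 553.02774874]
top plane [9.06272848e-03 6.32110648e+01]
y -407.7967792983369 -366.3446944669079
clock: 31.92
eef_pos: [509.2, -389.1, 0.5]
tool_rot: [3.132, -0.025, -0.015]
force: [-0.1, 2.8, 16.2]
width: 38.5
```

Seated (top at ~63 mm, contact 16 N). Release, rise and check.

```bash

python3 -m crank '[[[0,0,0,0,0,0],[0,0,0,0,0,0],[0,0,0,0,0,0],[0,0,-0.3,0,0.3,0],[0,0,-0.7,0,0,0],[0,0,-1,0,0,0],[0,0,-1,0,0,0],[-0.2,-0.8,-0.5,0,0,0],[-0.2,-0.8,0,0,0,0],[0,0,0,0,0,0]]]' -0.5
python3 - <<'E'
from h import *
p=pic("wrist","w12.png");bars(p,-430,-350,440,575,26)
p2=pic("side");bars(p2,90,260)
to(441,160,100,[180,0,2])
E
```

```text
clock: 32.75
eef_pos: [487.9, -340.3, 103.4]
tool_rot: [3.134, -0.052, -0.02]
force: [-0.9, 0.8, 0.6]
width: 64.0
bar top [ 508.5 -386.4] size [26. 90.] yaw -1.1 ztop 63.2 n 17557 ymin/max -428.0 -350.0
bar top [440.7 162.7] size [90. 31.] yaw 1.6 ztop 37.1 n 537 ymin/max 143.0 185.0
t 32.9 at [ 488.5 -344.7  103. ] rpy [179.4  -3.1  -1.3] w 63.9 F [ 0.8 -0.5  0.6] shift [ -1.97 -16.78  -0.18] turn [ 0.11 -0.51 -0.55]
```

View pics/w12.png

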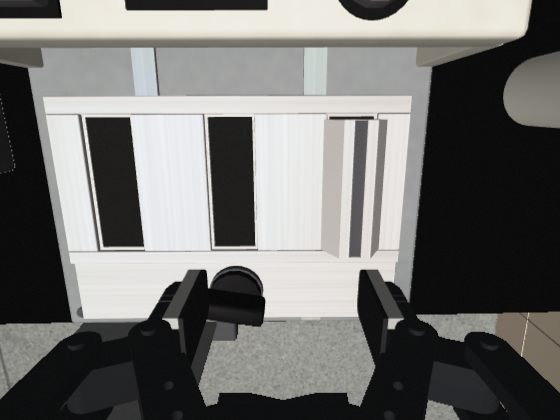

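Bar 2 seated groove-up at (508,-386). Go to bar 1.

```bash

python3 -m crank '[[[-0.2,-0.9,-0.5,0.1,-0.5,-0.5],[-0.2,-0.95,-0.2,0,0,0],[-0.2,-1,0,0,0,0],[-0.2,-1,0,0,0,0],[-0.2,-1,0,0,0,0],[-0.2,-1,0,0,0,0],[-0.2,-1,0,0,0,0],[-0.2,-1,0,0,0,0],[-0.2,-1,0,0,0,0],[0,-1,0,0,0,0],[0,-1,0,0,0,0],[0,-1,0,0,0,0]]]' -0.6
python3 -m crank '[[[0,-1,0,0,0,0],[0,-1,0,0,0,0],[0,-1,0,0,0,0],[0,-1,0,0,0,0],[0,-0.7,0,0,0,0],[0,0,0,0,0,0]]]'
python3 - <<'E'
from h import *
p=pic("wrist");bars(p,90,260)
tip([441,160.5,18],9,0,2)
E
```

```text
clock: 33.85
eef_pos: [427.7, 1.6, 113.3]
tool_rot: [3.136, 0.008, -0.004]
force: [0.7, -0.3, -0.2]
width: 68.4
clock: 34.35
eef_pos: [432.9, 153.2, 109.0]
tool_rot: [3.14, 0.009, -0.004]
force: [0.9, 1.6, 0.7]
width: 68.3
bar top [441.  158.5] size [90. 26.] yaw 1.7 ztop 37.6 n 6522 ymin/max 137.0 181.0
t 34.4 at [432.7 150.8 108.7] rpy [179.8   0.6  -0.3] w 68.7 F [-0.1 -0.1 -0.2] shift [ 0.32 -0.34  4.59] turn [ 0.03  0.09 -0.39]
```

```bash

python3 -m crank '[[[0.2,-0.2,0.7,0.03,0.09,-0.39],[0.1,-0.1,0.8,0,0,0],[0,0,0.8,0,0,0],[0,0,0.4,0,0,0],[0,0,0,0,0,0]]]' -0.6
python3 - <<'E'
from h import *
tip([441,159,18],9,0,2)
E
```

```text
clock: 34.82
eef_pos: [446.3, 152.0, 22.6]
tool_rot: [3.136, -0.001, 0.029]
force: [-0.5, -0.9, 0.2]
width: 68.0
t 34.8 at [446.3 152.   22.6] rpy [ 1.797e+02 -1.000e-01  1.600e+00] w 68.0 F [-0.5 -0.9  0.2] shift [-0.17 -0.25  1.72] turn [ 0.05 -0.01 -0.06]
```

```bash

python3 -m crank '[[[-0.15,-0.25,0.4,0.05,0,0],[0,-0.05,0.5,0,0,0],[0,0,0.5,0,0,0],[0,0,0.25,0,0,0],[0,0,0,0,0,0]]]' -0.6
python3 - <<'E'
from h import *
tip([441,159,18],9,0,2)
E
```

```text
clock: 35.23
eef_pos: [444.8, 152.6, -28.9]
tool_rot: [3.135, -0.001, 0.018]
force: [-0.2, -0.4, 0.2]
width: 68.0
t 35.2 at [444.8 152.6 -28.9] rpy [ 1.796e+02 -1.000e-01  1.000e+00] w 68.0 F [-0.2 -0.4  0.2] shift [-0.12 -0.22  0.  ] turn [ 0.06 -0.01 -0.16]
```

```bash

python3 -m crank '[[[-0.15,-0.25,0,0,0,-0.16],[0,0,0,0,0,0]]]' -0.6
python3 -m crank '[[[0,0,0,0,0,0],[0,0,0,0,0,0],[0,0,0,0,0,0],[0,0,0,0,0,0],[0,0,0,0,0,0],[0,0,0,0,0,0]]]' 1
python3 - <<'E'
from h import *
tip([441,159,18],9,0,2)
E
```

```text
clock: 35.4
eef_pos: [440.7, 159.0, -28.3]
tool_rot: [3.135, -0.001, 0.033]
force: [-0.9, 0.1, -0.2]
width: 68.2
clock: 35.9
eef_pos: [442.0, 158.6, -25.2]
tool_rot: [3.135, -0.005, 0.033]
force: [0.2, 0.1, -1.6]
width: 38.5
t 35.9 at [442.  158.6 -25.2] rpy [179.6  -0.3   1.9] w 38.5 F [ 0.2  0.1 -1.6] shift [-0.03 -0.02  0.13] turn [ 0.07 -0.05 -0.02]
```

```bash

python3 -m crank '[[[0,0,-0.5,0,0,0],[0,0,-0.9,0,0,0],[0,0,-1,0,0,0],[0,0,-1,0,0,0],[0.1,0.6,-0.4,0,0,0],[0.1,0.9,0,0,0,0],[0.1,0.9,0,0,0,0],[0.2,0.9,0,0,0,0],[0.2,0.9,0,0,0,0],[0.2,0.9,0,0,0,0],[0.2,0.9,0,0,0,0],[0.2,0.9,0,0,0,0]]]'
python3 -m crank '[[[0.2,0.9,0,0,0,0],[0.2,0.9,0,0,0,0],[0.2,0.9,0,0,0,0],[0.2,0.9,0,0,0,0],[0.2,0.9,0,0,0,0],[0,0,0,0,0,0]]]'
python3 - <<'E'
from h import *
to(507,-218.5,60,[180,0,-0.8])
E
```

```text
clock: 36.9
eef_pos: [488.1, -45.1, 95.1]
tool_rot: [3.139, -0.004, 0.051]
force: [1.7, -0.1, -1.8]
width: 38.8
clock: 37.4
eef_pos: [523.6, -194.1, 93.4]
tool_rot: [3.136, -0.0, 0.041]
force: [-0.1, -1.0, -3.0]
width: 38.8
t 37.4 at [ 523.6 -194.1   93.4] rpy [179.7  -0.    2.4] w 38.8 F [-0.1 -1.  -3. ] shift [-0.59  0.78  1.12] turn [ 0.05 -0.01  0.53]
```

```bash
cat >> h.py <<'E'
def held(p,y0,ztcp,x0=507):
    W=cloud(p);z=W[...,2];zt=ztcp+62
    m=(z>zt-25)&(z<zt+10)&(abs(W[...,1]-y0)<14)&(W[...,0]>x0-65)&(W[...,0]<x0+65);P=W[m]
    A=np.c_[P[:,0]-x0,np.ones(len(P))];f=P[:,2]>np.percentile(P[:,2],50)
    m2=(z>zt-25)&(z<zt+5)&(abs(W[...,0]-x0-30)<6)&(abs(W[...,1]-y0)<35)
    print("held x",np.percentile(P[:,0],[.5,99.5]).round(1),"top",np.linalg.lstsq(A[f],P[f][:,2],rcond=None)[0].round(3),"y",W[m2][:,1].min().round(1),W[m2][:,1].max().round(1))
E
python3 -m crank '[[[-0.3,0.4,0.3,0.05,0,0.53],[-0.25,0.35,0.4,0,0,0],[0,0,0.4,0,0,0],[0,0,0.3,0,0,0],[0,0,0,0,0,0]]]'
python3 - <<'E'
from h import *
to(507,-218.5,20,[180,0,-0.8])
p=pic("wrist","w13.png");s=ctrl.read_state();held(p,s["eef_pos"][1],s["eef_pos"][2])
g=p["color"].astype(int).sum(2);u,v=proj(p,[547,-218.5,31]);r=g[int(v)];print(u,v,[(i,onplane(p,i,int(v),31)[1].round(1)) for i in range(int(u)-50,int(u)+50) if abs(r[i+1]-r[i])>120])
E
```

```text
clock: 37.82
eef_pos: [505.5, -221.1, 48.4]
tool_rot: [-3.141, 0.0, -0.024]
force: [-0.7, -0.3, -2.0]
width: 38.7
t 37.8 at [ 505.5 -221.1   48.4] rpy [-180.     0.    -1.4] w 38.7 F [-0.7 -0.3 -2. ] shift [ 0.05 -0.09  0.95] turn [-0.   0.  -0.1]
held x [464.9 550.7] top [-1.00000e-03  1.11156e+02] y -240.9 -199.1
279.4581351111319 165.78426327402903 [(246, np.float64(-200.0)), (247, np.float64(-200.6)), (251, np.float64(-202.8)), (252, np.float64(-203.4)), (305, np.float64(-232.6)), (306, np.float64(-233.2)), (309, np.float64(-234.8))]
```

```bash

python3 -m crank '[[[0,-0.07,0.3,0,0,0.07],[0,0,0.4,0,0,0],[0,0,0.4,0,0,0],[0,0,0.1,0,0,0],[0,0,0,0,0,0]]]'
python3 - <<'E'
from h import *
to(505,-219,-0.5,[180,0,-0.8])
E
```

```text
clock: 38.28
eef_pos: [509.1, -215.6, 11.5]
tool_rot: [-3.141, -0.005, -0.027]
force: [0.1, -0.4, -2.5]
width: 38.7
t 38.3 at [ 509.1 -215.6   11.5] rpy [-179.9   -0.3   -1.6] w 38.7 F [ 0.1 -0.4 -2.5] shift [-0.14  0.12  0.4 ] turn [-0.01 -0.05 -0.13]
```

```bash

python3 -m crank '[[[-0.14,0.12,0.1,0,-0.05,-0.1],[0,0,0,0,0,0]]]'
python3 - <<'E'
from h import *
to(505,-219,-0.5,[180,0,-0.8])
E
python3 -m crank '[[[0,0,0.15,0,0,0],[0,0,0.1,0,0,0],[0,0,0.05,0,0,0],[0,0,0,0,0,0]]]'
python3 - <<'E'
from h import *
to(505,-219,-0.5,[180,0,-0.8])
E
```

```text
clock: 38.45
eef_pos: [504.8, -218.4, 8.2]
tool_rot: [-3.14, 0.001, -0.014]
force: [-0.6, -0.3, -3.0]
width: 38.7
t 38.5 at [ 504.8 -218.4    8.2] rpy [-1.799e+02  1.000e-01 -8.000e-01] w 38.7 F [-0.6 -0.3 -3. ] shift [0.01 0.02 0.29] turn [-0.01  0.01 -0.  ]
clock: 38.78
eef_pos: [507.7, -218.7, 2.9]
tool_rot: [3.14, -0.004, -0.015]
force: [-2.1, 0.9, 3.3]
width: 38.4
t 38.8 at [ 507.7 -218.7    2.9] rpy [179.9  -0.2  -0.8] w 38.4 F [-2.1  0.9  3.3] shift [-0.09  0.01  0.11] turn [ 0.01 -0.04 -0.01]
```

```bash

python3 - <<'E'
from h import *
p=pic("wrist");s=ctrl.read_state();held(p,s["eef_pos"][1],s["eef_pos"][2])
E
python3 -m crank '[[[-0.1,0,0.1,0,0,0],[0,0,0,0,0,0]]]'
python3 - <<'E'
from h import *
p=pic("wrist");s=ctrl.read_state();held(p,s["eef_pos"][1],s["eef_pos"][2]);to(505,-219,-0.5,[180,0,-0.8])
E
```

```text
held x [468.5 552.9] top [-2.0000e-02  6.5622e+01] y -238.0 -196.3
clock: 39.0
eef_pos: [507.9, -218.8, 3.0]
tool_rot: [3.138, -0.011, -0.015]
force: [-3.4, 1.7, 4.3]
width: 38.5
held x [468.4 552.8] top [-1.8000e-02  6.5676e+01] y -238.1 -196.4
t 39.0 at [ 508.2 -218.8    3.2] rpy [179.8  -0.6  -0.8] w 38.7 F [-1.3  0.7  5.7] shift [-0.11  0.01  0.12] turn [ 0.03 -0.11 -0.  ]
```

Slightly high and nose-down, likely touching the far rim; lift, shift 5 mm toward the robot, and lower again.

```bash

python3 -m crank '[[[0,0,-0.25,0,-0.1,0],[-0.25,0,0,0,0,0],[0,0,0,0,0,0]]]'
python3 - <<'E'
from h import *
p=pic("wrist");s=ctrl.read_state();held(p,s["eef_pos"][1],s["eef_pos"][2]);to(503,-219.5,-0.5,[180,0,-0.8])
E
```

```text
clock: 39.3
eef_pos: [500.4, -219.1, 11.3]
tool_rot: [3.137, -0.002, -0.015]
force: [-1.5, 0.5, -2.9]
width: 38.5
held x [459.7 545.4] top [-1.0000e-03  7.4053e+01] y -238.4 -196.6
t 39.4 at [ 502.  -219.    11.6] rpy [179.8  -0.2  -0.8] w 38.6 F [ 0.6 -0.  -1.6] shift [0.03 0.01 0.4 ] turn [ 0.04 -0.04 -0.  ]
```

```bash

python3 -m crank '[[[0,0.03,0.15,0.04,-0.04,0],[-0.05,0,0.12,0,0,0],[-0.05,0,0.1,0,0,0],[0,0,0,0,0,0]]]'
python3 - <<'E'
from h import *
p=pic("wrist");s=ctrl.read_state();held(p,s["eef_pos"][1],s["eef_pos"][2]);to(503,-219.5,-0.5,[180,0,-0.8])
E
```

```text
clock: 39.68
eef_pos: [503.0, -220.5, 2.8]
tool_rot: [3.14, -0.008, -0.014]
force: [-2.5, 0.2, 6.8]
width: 38.8
held x [464.  548.2] top [-2.5000e-02  6.5332e+01] y -239.8 -198.1
t 39.7 at [ 503.1 -220.5    2.8] rpy [179.9  -0.5  -0.8] w 38.6 F [-0.   0.5  8.4] shift [-0.   -0.03  0.11] turn [ 0.02 -0.08 -0.  ]
```

```bash

python3 -m crank '[[[0.05,0,-0.2,0,-0.1,0],[0.12,-0.03,0,0,0,0],[0,0,0,0,0,0]]]'
python3 -m crank '[[[0,0,0.15,0,-0.05,0],[0,0,0.1,0,0,0],[0,0,0,0,0,0]]]'
python3 - <<'E'
from h import *
p=pic("wrist","w14.png");s=ctrl.read_state();held(p,s["eef_pos"][1],s["eef_pos"][2]);to(505,-219.5,-0.5,[180,0,-0.8])
E
```

```text
clock: 39.98
eef_pos: [507.7, -219.6, 7.9]
tool_rot: [3.14, 0.004, -0.015]
force: [0.9, -0.6, -2.1]
width: 39.4
clock: 40.23
eef_pos: [510.6, -219.9, 2.3]
tool_rot: [3.138, 0.004, -0.014]
force: [-1.2, -0.4, 4.9]
width: 38.7
held x [472.  556.3] top [-2.800e-02  6.502e+01] y -239.2 -197.3
t 40.3 at [ 510.5 -219.9    2.2] rpy [179.8   0.2  -0.8] w 38.6 F [ 1.5 -0.6  6.7] shift [-0.18 -0.01  0.09] turn [ 0.04  0.04 -0.  ]
```

View pics/w14.png

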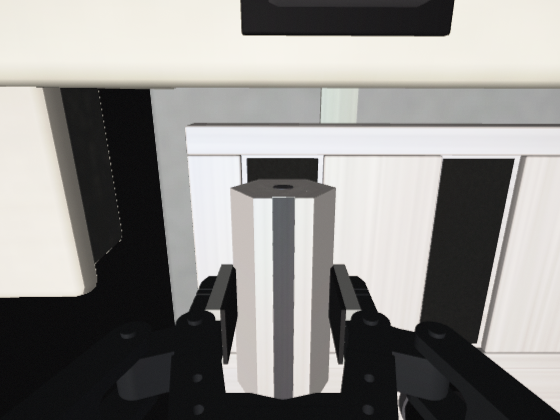

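```bash

python3 - <<'E'
from h import *
p=pic("wrist");
for v in(152,156,160):print(v,onplane(p,283,v,31).round(1))
for u in(243,247,318,322):print(u,onplane(p,u,160,31).round(1),onplane(p,u,160,26).round(1))
W=cloud(p)
for v in(165,180,184,188,192,200,220,240,260,280,300,340,380,388):print(v,W[v,262].round(1),W[v,305].round(1))
print([W[v,170].round(1) .tolist() for v in (170,200,250,260)])
E
```

```text
152 [ 567.1 -218.9   31. ]
156 [ 565.4 -218.9   31. ]
160 [ 563.7 -218.9   31. ]
243 [ 563.9 -202.    31. ] [ 563.  -201.5   26. ]
247 [ 563.9 -203.7   31. ] [ 563.  -203.2   26. ]
318 [ 563.5 -233.6   31. ] [ 562.6 -234.1   26. ]
322 [ 563.5 -235.3   31. ] [ 562.5 -235.8   26. ]
165 [ 560.9 -209.7   26.9] [ 560.7 -228.4   27.3]
180 [ 554.8 -209.6   29.2] [ 554.5 -228.3   29.4]
184 [ 554.9 -210.    36.7] [ 555.  -227.7   38.1]
188 [ 555.7 -210.5   46.3] [ 555.4 -227.2   46.3]
192 [ 556.2 -210.9   53.9] [ 555.6 -226.8   52.9]
200 [ 555.7 -211.4   62.6] [ 555.5 -226.2   62.7]
220 [ 548.5 -211.2   63. ] [ 548.4 -226.2   63.4]
240 [ 541.3 -211.    63.9] [ 540.9 -226.2   63.5]
260 [ 533.5 -210.7   63.9] [ 533.6 -226.2   64.6]
280 [ 525.4 -210.5   63.9] [ 525.1 -226.3   63.8]
300 [ 517.8 -210.3   65.2] [ 517.8 -226.2   65.6]
340 [ 501.  -209.8   66.3] [ 499.9 -226.3   65.3]
380 [ 482.  -209.2   66.4] [ 481.2 -226.4   65.8]
388 [ 479.2 -209.2   67.6] [ 477.6 -226.4   66.2]
[[556.3, -165.0, 12.4], [541.5, -163.5, 12.6], [514.9, -160.5, 12.7], [509.4, -160.0, 13.0]]
```

The carriage has been dragged ~10 mm in (far rim now x≈565), so the bar's near end sits on the near rim. Lift, shift +7 mm in x, lower.

```bash

python3 -m crank '[[[0,0,-0.25,0,0,0],[0.2,0.02,0,0,0,0],[0,0,0,0,0,0]]]'
python3 - <<'E'
from h import *
p=pic("wrist");s=ctrl.read_state();held(p,s["eef_pos"][1],s["eef_pos"][2],515);to(515.5,-219.5,-0.5,[180,0,-0.8])
g=p["color"].astype(int).sum(2)
c=g[120:200,265];print("rim rows",[(v+120,onplane(p,265,v+120,31)[0].round(1)) for v in range(79) if abs(c[v+1]-c[v])>120])
E
```

```text
clock: 40.58
eef_pos: [516.2, -220.5, 8.5]
tool_rot: [3.138, 0.006, -0.014]
force: [0.6, -0.2, -3.0]
width: 38.8
held x [475.9 561.6] top [-5.000e-03  7.119e+01] y -239.6 -198.0
t 40.6 at [ 515.2 -220.4    8.3] rpy [179.8   0.4  -0.8] w 38.5 F [-1.1 -1.1 -3.1] shift [ 0.01 -0.03  0.29] turn [ 0.03  0.07 -0.  ]
rim rows [(134, np.float64(579.5)), (138, np.float64(577.8)), (167, np.float64(565.2))]
```

```bash

python3 -m crank '[[[-0.04,-0.03,0.15,0.03,0.07,0],[-0.04,0,0.12,0,0,0],[-0.04,0,0.08,0,0,0],[0,0,0,0,0,0]]]'
python3 - <<'E'
from h import *
p=pic("wrist");s=ctrl.read_state();held(p,s["eef_pos"][1],s["eef_pos"][2],515);to(515.5,-219.5,-0.5,[180,0,-0.8])
E
```

```text
clock: 40.97
eef_pos: [515.4, -219.4, 0.4]
tool_rot: [3.14, -0.008, -0.014]
force: [-0.2, 0.4, -2.9]
width: 38.4
held x [474.4 560.1] top [4.0000e-03 6.3126e+01] y -238.7 -196.8
t 41.0 at [ 5.153e+02 -2.194e+02  2.000e-01] rpy [179.9  -0.5  -0.8] w 38.5 F [ 0.5  0.  -2.8] shift [0.01 0.   0.02] turn [ 0.01 -0.08  0.  ]
```

Level at 63.1 mm: seated. Release and rise.

```bash

python3 -m crank '[[[0,0,0.03,0,0,0],[0,0,0,0,0,0],[0,0,0,0,0,0],[0,0,-0.3,0,0,0],[0,0,-0.7,0,0,0],[0,0,-1,0,0,0],[0,0,-1,0,0,0],[-0.7,0.7,-0.6,0,0,0],[-0.7,0.8,-0.5,0,0,0],[-0.8,0.8,0,0,0,0],[-0.8,0.5,0,0,0,0],[0,0,0,0,0,0]]]' -0.5
python3 - <<'E'
from h import *
p=pic("wrist","w15.png");bars(p,-430,-170,440,575,26)
np.savez("/tmp/w15",c=p["color"],W=cloud(p),K=p["camera_matrix"],R=p["R"],t=p["t"])
to(430,-301,80,[180,0,-0.8])
E
```

```text
clock: 42.02
eef_pos: [419.5, -302.2, 127.8]
tool_rot: [-3.141, -0.004, -0.006]
force: [-0.3, 0.3, -0.7]
width: 64.0
bar top [ 511.2 -302.7] size [196.  84.] yaw 89.7 ztop 63.2 n 45157 ymin/max -428.0 -176.0
t 42.1 at [ 422.3 -301.   128.2] rpy [-179.9   -0.4   -0.3] w 64.2 F [ 0.3 -0.  -0.3] shift [0.25 0.   1.61] turn [-0.01 -0.06  0.09]
```

View pics/w15.png

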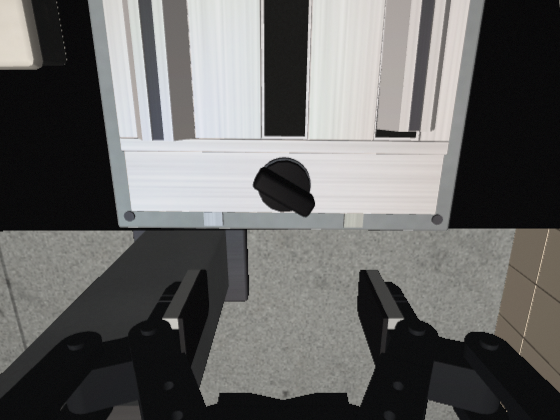

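Both bars lie groove-up in the left and right pockets; the knob stands ~30° clockwise at (286,185), matching a carriage already ~10 mm in. Measure the knob and bars.

```bash

python3 - <<'E'
from h import *
d=np.load("/tmp/w15.npz");W=d["W"];c=d["c"].astype(int)
z=W[...,2]
m=(z>56)&(z<70)&(abs(W[...,1]+302)<40)&(abs(W[...,0]-432)<40)&(c.max(2)<70);P=W[m][:,:2].astype(np.float32);r=cv2.minAreaRect(P);print("knob",m.sum(),r,np.percentile(W[m][:,2],[50,95]))
q=P-P.mean(0);u,s,vt=np.linalg.svd(q,full_matrices=False);print(P.mean(0),vt[0],np.degrees(np.arctan2(vt[0,1],vt[0,0])))
for y in(-386,-218):
    t=(z>57)&(z<70)&(abs(W[...,1]-y)<25)&(W[...,0]<575)&(W[...,0]>440);A=W[t];print("bar",y,A.mean(0).round(1),"xmin",np.percentile(A[:,0],.5),"z slopes",np.linalg.lstsq(np.c_[A[:,:2]-A[:,:2].mean(0),np.ones(len(A))],A[:,2],rcond=None)[0].round(3))
print(np.round(ctrl.read_state()["qpos"],2));to(432,-301,70,[180,0,60])
E
```

```text
knob 1304 ((431.3332824707031, -300.77880859375), (45.33604431152344, 14.540903091430664), 58.31038284301758) [64.31214533 65.52846775]
[ 432.63477 -301.00885] [-0.52093416 -0.85359687] -121.39493
bar -386 [ 515.7 -386.8   61.5] xmin 474.9504890961985 z slopes [-2.0000e-03 -5.0000e-02  6.1535e+01]
bar -218 [ 513.8 -218.7   61.6] xmin 469.93129709534026 z slopes [1.0000e-03 4.7000e-02 6.1557e+01]
[ 0.98  0.6  -0.62  1.94  0.49  0.75 -1.5 ]
t 42.1 at [ 422.3 -301.   128.2] rpy [-179.9   -0.4   -0.3] w 64.2 F [ 0.3 -0.  -0.3] shift [0.31 0.   1.94] turn [  0.02  -0.06 -10.04]
```

```bash

python3 -m crank '[[[0,0,0,0,0,-1],[0,0,0,0,0,-1],[0,0,0,0,0,-1],[0,0,0,0,0,-1],[0,0,0,0,0,-1],[0,0,0,0,0,-1],[0,0,0,0,0,-1],[0,0,0,0,0,-1],[0,0,0,0,0,-1],[0,0,0,0,0,-0.9],[0,0,0,0,0,0]]]' -0.1
python3 - <<'E'
from h import *
print(np.round(ctrl.read_state()["qpos"],2));to(431.5,-301,60,[180,0,58.5])
E
```

```text
clock: 42.98
eef_pos: [431.7, -291.6, 132.0]
tool_rot: [3.131, -0.012, 1.095]
force: [0.1, -0.4, -0.0]
width: 46.9
[ 1.14  0.69 -0.93  1.93  0.71  0.87 -0.63]
t 43.0 at [ 431.7 -291.6  132. ] rpy [179.4  -0.7  62.7] w 46.9 F [ 0.1 -0.4 -0. ] shift [-0.31  0.11  2.4 ] turn [ 0.1  -0.12  0.71]
```

```bash

python3 -m crank '[[[-0.15,0.05,0.6,0.1,-0.12,0.6],[-0.1,0.05,0.7,0,0,0.1],[0,0,0.7,0,0,0],[0,0,0.3,0,0,0],[0,0,0,0,0,0]]]'
python3 - <<'E'
from h import *
to(431.5,-301,8,[180,0,58.5])
E
```

```text
clock: 43.4
eef_pos: [436.4, -296.8, 62.5]
tool_rot: [3.137, -0.003, 1.01]
force: [0.1, 0.1, 0.5]
width: 47.0
t 43.4 at [ 436.4 -296.8   62.5] rpy [179.7  -0.2  57.9] w 47.0 F [0.1 0.1 0.5] shift [-0.21 -0.07  1.82] turn [ 0.05 -0.03 -0.1 ]
```

```bash

python3 -m crank '[[[-0.2,-0.07,0.4,0,0,-0.1],[0,0,0.5,0,0,0],[0,0,0.5,0,0,0],[0,0,0.35,0,0,0],[0,0,0,0,0,0]]]'
python3 - <<'E'
from h import *
to(431.5,-301,8,[180,0,58.5])
E
```

```text
clock: 43.82
eef_pos: [436.4, -299.9, 12.1]
tool_rot: [3.131, -0.005, 1.018]
force: [-0.6, -0.3, 0.3]
width: 47.0
t 43.8 at [ 436.4 -299.9   12.1] rpy [179.4  -0.3  58.3] w 47.0 F [-0.6 -0.3  0.3] shift [-0.12 -0.12  0.14] turn [ 0.1  -0.05 -0.03]
```

```bash

python3 -m crank '[[[-0.12,-0.12,0.12,0,0,0],[0,0,0,0,0,0]]]'
python3 -m crank '[[[0,0,0,0,0,0],[0,0,0,0,0,0],[0,0,0,0,0,0],[0,0,0,0,0,0],[0,0,0,0,0,0],[0,0,0,0,0,0],[0,0,0,0,0,0],[0,0,0,0,0,0]]]' 1
python3 - <<'E'
from h import *
to(431.5,-301,8,[180,0,58.5])
E
python3 -m crank '[[[0.04,0.06,0,0,0,1],[0.04,0.05,0,0,0,1],[0.05,0.05,0,0,0,1],[0.05,0.04,0,0,0,1]]]'
python3 - <<'E'
from h import *
to(431.5,-301,8,[180,0,35]);print(np.round(ctrl.read_state()["qpos"],2))
E
```

```text
clock: 43.98
eef_pos: [432.2, -300.9, 9.3]
tool_rot: [3.13, -0.005, 1.018]
force: [-0.6, -0.4, -0.7]
width: 47.1
clock: 44.65
eef_pos: [432.8, -301.1, 11.4]
tool_rot: [3.127, -0.006, 1.017]
force: [-0.1, 0.1, -1.8]
width: 12.4
t 44.6 at [ 432.8 -301.1   11.4] rpy [179.2  -0.3  58.2] w 12.4 F [-0.1  0.1 -1.8] shift [-0.02 -0.04  0.11] turn [ 0.13 -0.05 -0.04]
clock: 44.98
eef_pos: [442.3, -302.1, 11.4]
tool_rot: [3.129, -0.013, 0.582]
force: [0.9, -0.2, -4.4]
width: 12.5
t 45.0 at [ 442.3 -302.1   11.4] rpy [179.3  -0.7  33.3] w 12.5 F [ 0.9 -0.2 -4.4] shift [-0.28 -0.23  0.11] turn [ 0.12 -0.12 -0.28]
[ 0.94  0.82 -0.61  1.98  0.84  0.59 -1.23]
```

Gripped (12.4 mm) and turning smoothly. Continue.

```bash

python3 -m crank '[[[0.06,0.03,0,0,0,1],[0.06,0.03,0,0,0,1],[0.065,0.02,0,0,0,1],[0.07,0.015,0,0,0,1],[0.07,0.01,0,0,0,1],[0.07,0,0,0,0,1],[0.07,0,0,0,0,1],[0.07,-0.01,0,0,0,1],[0.065,-0.02,0,0,0,1],[0.06,-0.03,0,0,0,1]]]'
python3 - <<'E'
from h import *
to(476.5,-302,8,[180,0,-68]);print(np.round(ctrl.read_state()["qpos"],2))
E
```

```text
clock: 45.82
eef_pos: [464.2, -305.2, 11.4]
tool_rot: [-3.14, -0.018, -0.516]
force: [0.8, -1.9, -3.3]
width: 12.5
t 45.8 at [ 464.2 -305.2   11.4] rpy [-179.9   -1.1  -29.6] w 12.5 F [ 0.8 -1.9 -3.3] shift [ 0.3  -0.3   0.12] turn [-0.07 -0.17  6.41]
[ 0.75  0.78 -0.34  1.94  0.51  0.49 -2.03]
```

```bash

python3 -m crank '[[[0.06,-0.05,0,0,0,1],[0.055,-0.06,0,0,0,1],[0.05,-0.06,0,0,0,1],[0.045,-0.06,0,0,0,1],[0.04,-0.07,0,0,0,1],[0.03,-0.07,0,0,0,0.8],[0.03,-0.06,0,0,0,0.5],[0,0,0,0,0,0]]]'
python3 - <<'E'
from h import *
s=ctrl.read_state();to(476.5,-302,8,[180,0,-68]);print(np.round(s["qpos"],2),np.round(s["torque"],2))
E
```

```text
clock: 46.48
eef_pos: [476.1, -306.6, 11.4]
tool_rot: [-3.14, -0.013, -1.21]
force: [1.2, -1.4, -2.0]
width: 12.6
t 46.5 at [ 476.1 -306.6   11.4] rpy [-179.9   -0.8  -69.3] w 12.6 F [ 1.2 -1.4 -2. ] shift [-0.14 -0.07  0.11] turn [-0.02 -0.13 -0.22]
[ 0.62  0.77 -0.16  1.9   0.26  0.48 -2.51] [-0.17  0.1   0.48]
```

```bash

python3 -m crank '[[[0.02,-0.03,0,0,0,0.5],[0.02,-0.03,0,0,0,0.5],[0,0,0,0,0,0]]]'
python3 - <<'E'
from h import *
s=ctrl.read_state();to(476.5,-302,8,[180,0,-68]);print(np.round(s["torque"],2))
E
```

```text
clock: 46.73
eef_pos: [476.0, -306.6, 11.5]
tool_rot: [3.139, -0.013, -1.294]
force: [0.7, -2.3, -3.1]
width: 12.7
t 46.7 at [ 476.  -306.6   11.5] rpy [179.9  -0.8 -74.1] w 12.7 F [ 0.7 -2.3 -3.1] shift [-0.15 -0.06  0.11] turn [ 0.03 -0.13 -1.02]
[-0.41  0.16  2.12]
```

Torque rose to 2.1 N·m with no more travel: at the stop. Release, rise, measure.

```bash

python3 -m crank '[[[0,0,0,0,0,0],[0,0,0,0,0,0],[0,0,0,0,0,0],[0,0,-0.3,0,0,0],[0,0,-0.8,0,0,0],[0,0,-1,0,0,0],[0,0,-1,0,0,0],[0,0,-1,0,0,0],[0,0,-1,0,0,0],[0,0,-0.5,0,0,0]]]' -0.1
python3 -m crank '[[[0,0,0,0,0,-1],[0,0,0,0,0,-1],[0,0,0,0,0,-1],[0,0,0,0,0,-1],[0,0,0,0,0,-1],[0,0,0,0,0,-1],[0,0,0,0,0,-1],[0,0,0,0,0,-1],[0,0,0,0,0,-1],[0,0,0,0,0,-1],[0,0,0,0,0,-1],[0,0,0,0,0,-0.8]]]' 1
python3 -m crank '[[[0,0,0,0,0,0]]]'
cat > /tmp/k.py <<'E'
from h import *
p=pic("wrist","w16.png");W=cloud(p);c=p["color"].astype(int);z=W[...,2]
m=(z>57)&(z<70)&(abs(W[...,1]+303)<35)&(abs(W[...,0]-470)<45)&(c.max(2)<80);P=W[m][:,:2].astype(np.float32)
r=cv2.minAreaRect(P);print("knob",m.sum(),r,np.median(W[m][:,2]))
for y in(-386,-218):
    t=(z>57)&(z<70)&(abs(W[...,1]-y)<25)&(W[...,0]<620)&(W[...,0]>490)&(c.min(2)>60);A=W[t]
    if len(A):print("bar",y,len(A),A.mean(0).round(1),"xmin",np.percentile(A[:,0],[.5,99.5]).round(1),np.linalg.lstsq(np.c_[A[:,:2]-A[:,:2].mean(0),np.ones(len(A))],A[:,2],rcond=None)[0].round(3))
to(614.4,-377.7,210,[180,0,0])
E
python3 /tmp/k.py
```

```text
clock: 47.57
eef_pos: [475.2, -301.2, 186.7]
tool_rot: [-3.141, -0.005, -1.298]
force: [0.0, -0.6, 0.0]
width: 46.9
clock: 48.57
eef_pos: [479.5, -301.0, 205.3]
tool_rot: [3.128, -0.023, -0.011]
force: [0.1, -0.3, -1.1]
width: -0.5
clock: 48.65
eef_pos: [479.3, -300.9, 206.0]
tool_rot: [3.128, -0.024, -0.009]
force: [0.2, 1.1, -0.4]
width: 0.1
knob 738 ((475.8616943359375, -302.1120300292969), (14.480660438537598, 44.772216796875), 22.050630569458008) 64.31383673080055
bar -386 2762 [ 557.3 -387.8   61.5] xmin [519.3 592.7] [-1.0000e-03 -3.7000e-02  6.1547e+01]
bar -218 3127 [ 556.6 -219.    61.5] xmin [514.2 595.6] [-1.0000e-03  3.4000e-02  6.1537e+01]
t 48.7 at [ 479.4 -301.   206.1] rpy [179.2  -1.4  -0.7] w 0.2 F [ 0.1 -0.2  0.2] shift [4.53 2.5  0.01] turn [ 0.13 -0.23 -0.12]
```

Knob at 158° (≈2.75 rad), knob and bars advanced 44 mm with it: fully in. Now the keys; closed fingers above the round key.

```bash

python3 -m crank '[[[0.9,0.5,0,0.13,-0.23,-0.1],[0.9,0.5,0.2,0,0,0],[0.9,0.5,0.4,0,0,0],[0.9,0.5,0.5,0,0,0],[0.8,0.4,0.5,0,0,0],[0,0,0.5,0,0,0],[0,0,0.5,0,0,0],[0,0,0,0,0,0]]]'
python3 - <<'E'
from h import *
to(614.4,-377.7,89,[180,0,0])
E
```

```text
clock: 49.37
eef_pos: [609.5, -374.0, 125.0]
tool_rot: [-3.141, 0.009, -0.025]
force: [-1.3, 0.0, -0.1]
width: -0.0
t 49.4 at [ 609.5 -374.   125. ] rpy [-180.     0.5   -1.4] w -0.0 F [-1.3  0.  -0.1] shift [0.18 0.12 1.2 ] turn [-0.    0.09 -0.24]
```

```bash

python3 -m crank '[[[0.18,0.12,0.3,0,0.09,-0.2],[0,0,0.3,0,0,0],[0,0,0.3,0,0,0],[0,0,0,0,0,0]]]'
python3 - <<'E'
from h import *
to(614.4,-377.7,83,[180,0,0])
E
```

```text
clock: 49.7
eef_pos: [615.5, -378.2, 98.1]
tool_rot: [3.141, -0.003, -0.006]
force: [-1.1, 0.5, 0.2]
width: 0.2
t 49.7 at [ 615.5 -378.2   98.1] rpy [180.   -0.2  -0.4] w 0.2 F [-1.1  0.5  0.2] shift [-0.04 -0.02  0.5 ] turn [ 0.01 -0.03 -0.06]
```

```bash

python3 -m crank '[[[-0.04,0,0.25,0,0,0],[0,0,0.12,0,0,0],[0,0,0.12,0,0,0],[0,0,0,0,0,0]]]'
python3 -m crank '[[[0,0,0.12,0,0,0],[0,0,0.08,0,0,0],[0,0,0,0,0,0]]]'
```

```text
clock: 50.03
eef_pos: [615.0, -378.6, 85.1]
tool_rot: [3.139, -0.006, -0.007]
force: [-2.1, 0.5, 4.6]
width: 0.2
clock: 50.28
eef_pos: [615.2, -378.7, 85.6]
tool_rot: [3.137, -0.006, -0.008]
force: [-1.3, -0.2, 3.6]
width: -0.0
```

```bash

python3 -m crank '[[[0,0,0.3,0,0,0],[0,0,0.3,0,0,0],[0,0,0.2,0,0,0]]]'
python3 - <<'E'
from h import *
to(614.4,-377.7,83,[180,0,0])
E
```

```text
clock: 50.53
eef_pos: [616.2, -379.3, 84.0]
tool_rot: [3.13, -0.009, -0.012]
force: [-8.1, 3.8, 15.2]
width: 0.0
t 50.5 at [ 616.2 -379.3   84. ] rpy [179.3  -0.5  -0.7] w 0.0 F [-8.1  3.8 15.2] shift [-0.06 -0.05  0.03] turn [ 0.11 -0.08 -0.11]
```

Bottomed at 15 N: round key fully down. Up and on to the square key.

```bash

python3 -m crank '[[[0,0,-0.5,0,0,0],[0,0,-0.8,0,0,0],[0,-0.9,-0.2,0.1,0,0],[0,-0.9,0,0,0,0],[0,-0.9,0,0,0,0],[0,-0.9,0,0,0,0],[0,-0.9,0,0,0,0],[0,-0.3,0,0,0,0],[0,0,0,0,0,0]]]'
python3 - <<'E'
from h import *
p=pic("wrist");W=cloud(p);u,v=proj(p,[614.4,-377.7,127]);print("round z",W[int(v)-2:int(v)+3,int(u)-2:int(u)+3,2].mean() if 0<=u<558 and 0<=v<418 else (u,v))
to(616.5,-230.8,98,[180,0,0])
E
```

```text
clock: 51.28
eef_pos: [620.5, -234.4, 138.0]
tool_rot: [3.132, -0.021, -0.018]
force: [-0.1, -0.2, -0.5]
width: -0.0
round z nan
t 51.3 at [ 620.7 -235.1  138. ] rpy [179.4  -1.2  -1.1] w 0.1 F [0.7 0.2 0. ] shift [-0.17 -0.15  1.33] turn [ 0.09 -0.21 -0.18]
```

```bash

python3 -m crank '[[[-0.15,-0.15,0.4,0.09,-0.2,-0.18],[0,0,0.4,0,0,0],[0,0,0.3,0,0,0],[0,0,0,0,0,0]]]'
python3 - <<'E'
from h import *
to(616.5,-230.8,83,[180,0,0])
E
```

```text
clock: 51.67
eef_pos: [615.4, -237.5, 100.9]
tool_rot: [3.138, 0.002, -0.005]
force: [-0.4, -0.1, -1.2]
width: -0.2
t 51.7 at [ 615.4 -237.5  100.9] rpy [ 1.798e+02  1.000e-01 -3.000e-01] w -0.2 F [-0.4 -0.1 -1.2] shift [ 0.04 -0.23  0.59] turn [ 0.04  0.02 -0.05]
```

```bash

python3 -m crank '[[[0.03,-0.23,0,0,0,0],[0,0,0.25,0,0,0],[0,0,0.2,0,0,0],[0,0,0.2,0,0,0],[0,0,0.3,0,0,0],[0,0,0.3,0,0,0],[0,0,0.2,0,0,0]]]'
python3 - <<'E'
from h import *
to(616.5,-230.8,83,[180,0,0])
E
```

```text
clock: 52.25
eef_pos: [615.8, -233.8, 83.9]
tool_rot: [3.125, 0.002, -0.013]
force: [-8.5, 2.7, 18.8]
width: -0.1
t 52.2 at [ 615.8 -233.8   83.9] rpy [ 1.79e+02  1.00e-01 -8.00e-01] w -0.1 F [-8.5  2.7 18.8] shift [ 0.02 -0.1   0.03] turn [ 0.16  0.02 -0.13]
```

Square bottomed (18.8 N). Now the long key at (615,-303).

```bash

python3 -m crank '[[[0,0,-0.5,0,0,0],[0,0,-0.8,0,0,0],[0,0.8,-0.2,0.1,0,0],[0,0.8,0,0,0,0],[0,0.6,0,0,0,0],[0,0.1,0,0,0,0],[0,0,0,0,0,0]]]'
python3 -m crank '[[[0,0,0.4,0,0,0],[0,0,0.4,0,0,0],[0,0,0.2,0,0,0],[0,0,0,0,0,0]]]'
python3 - <<'E'
from h import *
to(615,-303.1,83,[180,0,0])
E
```

```text
clock: 52.83
eef_pos: [618.4, -302.3, 137.8]
tool_rot: [3.131, -0.008, -0.008]
force: [-0.5, 1.7, -1.3]
width: 0.2
clock: 53.17
eef_pos: [618.0, -297.6, 103.0]
tool_rot: [3.135, -0.006, -0.004]
force: [-0.0, 0.2, 0.8]
width: -0.0
t 53.2 at [ 618.  -297.6  103. ] rpy [179.6  -0.3  -0.2] w -0.0 F [-0.   0.2  0.8] shift [-0.1   0.18  0.67] turn [ 0.06 -0.05 -0.04]
```

```bash

python3 -m crank '[[[-0.1,0.18,0.05,0,0,0],[0,0,0.25,0,0,0],[0,0,0.2,0,0,0],[0,0,0.2,0,0,0],[0,0,0.3,0,0,0],[0,0,0.3,0,0,0],[0,0,0.2,0,0,0]]]'
python3 - <<'E'
from h import *
to(615,-303.1,83,[180,0,0])
E
python3 -m crank '[[[0,0,-0.5,0,0,0],[0,0,-0.8,0,0,0],[-0.3,0,-1,0,0,0],[-0.8,0,-0.6,0,0,0],[-0.9,0,-0.6,0,0,0],[-0.9,0,0,0,0,0],[-0.9,0,0,0,0,0],[-0.9,0,0,0,0,0],[0,0,0,0,0,0]]]'
python3 /tmp/k.py
python3 - <<'E'
from h import *
p=pic("wrist");W=cloud(p)
for n,x,y in(("sq",616.5,-230.8),("lo",615,-303.1),("ro",614.4,-377.7)):
    u,v=proj(p,[x,y,127]);print(n,(u,v),W[max(0,int(v)-2):int(v)+3,int(u)-2:int(u)+3,2].mean() if 0<=u<558 and 0<=v<418 else None)
E
```

```text
clock: 53.75
eef_pos: [615.7, -300.6, 83.9]
tool_rot: [3.126, -0.005, -0.004]
force: [-7.6, 3.6, 16.8]
width: -0.4
t 53.8 at [ 615.7 -300.6   83.9] rpy [179.1  -0.3  -0.2] w -0.4 F [-7.6  3.6 16.8] shift [-0.02  0.08  0.03] turn [ 0.14 -0.05 -0.04]
clock: 54.5
eef_pos: [472.0, -297.4, 195.4]
tool_rot: [3.12, -0.015, -0.001]
force: [-1.2, -0.7, -0.4]
width: 0.4
knob 802 ((475.713623046875, -302.0126647949219), (14.311234474182129, 44.93255615234375), 21.47345733642578) 64.34812041513393
bar -386 3048 [ 557.7 -387.7   61.5] xmin [519.2 593.3] [-1.0000e-03 -4.1000e-02  6.1547e+01]
bar -218 3488 [ 557.  -218.9   61.5] xmin [514.5 596.4] [-1.000e-03  2.800e-02  6.154e+01]
t 54.5 at [ 475.2 -297.3  195.9] rpy [178.8  -1.1  -0. ] w -0.2 F [-0.1 -0.8  0.3] shift [ 4.65  2.69 -0.32] turn [ 0.2  -0.18 -0.  ]
sq (np.float64(173.5570429042931), np.float64(-11.385606882596514)) None
lo (np.float64(292.5597511011956), np.float64(-7.937539395101366)) None
ro (np.float64(413.39771098641774), np.float64(-6.176326573758452)) None
```

```bash

python3 - <<'E'
from h import *
p=pic("side");W=cloud(p)
for r in ctrl.search_frame("bar_a",p):
    u,v=map(int,r["extent"][:2]);print(round(r["conf"],2),W[v,u].round(),p["color"][v,u])
for q in("white_pot","beaker","tape_roll"):
    for r in ctrl.search_frame(q,p)[:1]:
        print(q,np.round(r["extent"]))
for n,x,y in(("sq",616.5,-230.8),("lo",615,-303.1),("ro",614.4,-377.7)):
    u,v=map(int,proj(p,[x,y,127]));print(n,np.nanmedian(W[v-1:v+2,u-1:u+2,2]).round(1))
ctrl.finish_job()
E
```

```text
0.83 [ 564. -368.   51.] [220 215 212]
0.82 [ 552. -209.   51.] [221 215 211]
0.81 [457. 433.  30.] [134  64 164]
white_pot [320. 192.  90.  67.]
beaker [319. 165.  13.  22.]
tape_roll [216. 351.  50.  38.]
sq 125.9
lo 127.1
ro 125.1
the job is handed in; nothing more can be done
```

I loaded both bars groove-up, fed the carriage fully in with the knob, and pressed the round, square and long keys one at a time. The job was handed in at about 55 s; no verdict is reported. Only two white bars were on the worktop, and I left the purple one alone.

**Bars:** One needed a single 60° roll and the other needed three. They lie in the left and right pockets. The last depth check showed both level (tops about 61.5 mm), about 3 mm or less from pocket centre along the reader. I last viewed the grooves just before the feed, with both facing up. Afterwards I checked only bar position and height.

**Carriage:** The knob reads about 2.75 rad and sat against the stop. The carriage position is inferred from the knob and bar movement, not read directly.

**Keys:** Each was pressed until it bottomed, with the force at 15 to 19 N. Afterwards they read 125 to 127 mm, so up within camera error. The wrist camera could not see them from the last pose, so that reading is from the side camera.

**What disagreed or went wrong:**
- **Fingertips:** They were about 38 mm short of the reported TCP, so the first grasp closed on air. I corrected for this from the camera.
- **Carriage dragged:** It moved about 11 mm in while I was loading the bars. I re-centred the left bar to match, and the feed started from there.
- **Bystanders:** The beaker and tape roll stayed where they were. The detector's last hit for the pot was on the reader, so I could not confirm its position, though the arm never went near it.

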